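# Click the clip shut on the water filter's outlet

## Robot

A 6-joint arm with a two-finger parallel gripper is mounted at the origin on a cart in front of the work surface, level with it; the furniture and walls round the work are solid. World frame = base frame: x ahead of the robot, y to its left, z up, the work surface at z = 0. Lengths are in m, angles in degrees, forces in N, time in s.
With the tool pointing down it reaches from about 0.35 to 0.725 m from the base axis. Payload 4.3 kg.
Tool frame: the origin (TCP) lies at the centre of the arm's flange, where the gripper is bolted on; the fingertips stand 173 mm ahead of it and the grasp point (between the pads) lies 155 mm ahead of it; z points along the fingers, y is the line along which they close (so a half turn about z gives the same grasp; the last joint's range is limited). The gripper opens to 85 mm and grips with 20 to 120 N. Pads are 22 mm wide; open, the fingers measure 114 mm over their backs; the gripper's body (76 mm by 85 mm) begins 54 mm behind the grasp point. The pads swing forward as they close: fully open they stand 13 mm farther back than shut.
Start: joints at [56.82, 21.618, 4.641, 73.018, 0, 83.68], TCP at [0.26, 0.513, 0.405] pointing down, gripper open.
Joint ranges: [-156.06, 156.06], [-48.1, 94.91], [-58.44, 69.94], [-101.28, 121.22], [-78.64, 73.56], [-180, 180]. Speed limits (degrees/s): [147.25, 147.25, 180, 180, 180, 180].

## Interface

Orientations are given as a 3x3 rotation matrix whose columns are the frame's x, y, z axes.
In Python, from workcell import sense, capture, job_done gives the robot as it stands.
- The arm moves only by the tool send_rows, never from a script. Its argument "commands" is a list of rows, each an object with "grip": the opening, from 0 (shut) to 1 (fully open); "dp": the shift along the tool's x, y, z scaled (see below), a list of three; "yaw": the turn about the tool's z scaled (see below). In form: [{"grip": grip, "dp": [tx, ty, tz], "yaw": yaw}, ...]. A call has 1 to 20 rows; each row shifts and turns the commanded pose from where the row before left it, along the tool's axes as they then stand; what a row does not reach is not made up. The controller multiplies each number of a shift by 25 mm and each number of a turn by pi rad. A row lasts 1/10 s, in which the tool goes at most 50 mm and 8.59 degrees, less where a joint would pass 70% of its speed; a pose out of reach is approached as far as the arm can. A call with a number of a shift or a turn outside -1 to 1 is refused whole. A call with a gripper value outside its range is refused whole. The fingers move at their own pace and stop on an object; "grip_force" is the grip in N (left out, the last holds). Time passes only in rows, so rows that do not move let the fingers close. It gives the time, the measured TCP pose, the force, the opening and the grip force at its end, in the units of the state.
- sense(): the state, without advancing time (a new reading comes with each control period).
- capture(name): name is "scene" or "top"; returns a dict with "img" (384x512x3 uint8, blue, green, red), "intrinsics" (3x3 intrinsics, pixels), "D" ([k1, k2, p1, p2, k3] as OpenCV has them; the pictures are not rectified), "rvec" (rotation vector, rad) and "tvec" (3), from world to camera coordinates, as OpenCV has them. Camera axes: x right, y down, z forward; pixel columns grow to the right and rows downward; lengths in m; the calibration is good to about 2 mm. A picture is of the moment at which its call begins. There is no depth.
- job_done(): hands the job in; it is judged then, once.
The state is a dict: "t": time; "joints": joint angles; "joint_velocities": joint speeds; "tau": joint torques, N m; "eef_pos": TCP position; "eef_rot": TCP orientation; "contact_force": force on the tool from outside, world axes, zero at the start; "ft_torque": the same for the moment, N m; "finger_gap": finger opening in m; "grasp_force": force on a finger pad.
Only numpy, scipy, OpenCV 4.12 (cv2) and the standard library are available. Lean on these libraries where they do the work, as an engineer would, in place of code of your own. Each camera call takes 0.05 s, during which the arm holds its last target. There are 200 camera calls.

## Task

The click clip on the water filter's outlet sleeve is still open. Pick up the red-handled pliers, set their jaws over the clip's two lugs and squeeze gently until the clip clicks shut and stays shut; stop at the click, because squeezing on bites the band into the rubber, and do not pinch the clip with the bare fingers. Then lay the pliers flat on the worktop, clear of the filter, leaving the honey jar, cup and teaspoon where they are.

Things in the scene. Friction and masses are not known exactly. Their poses are not given: they have to be found in the camera images.
- filter: white worktop water filter, grey cap, fixed. Foot 150 x 136 x 26 mm, housing 95 mm across, 246 mm high. Origin under the foot's centre at worktop height, z up, -x its front. An outlet leans 20 deg forward from the foot's front (top to -x): black rubber sleeve 30 mm across, then a 17 mm steel pipe up to about 0.29 m that bends over to its left (+y, 104 mm)
- clip_lugs (a point): midway between the two lugs of the open steel clip on the sleeve, about 0.1 m up. z: up along the leaning sleeve; x: from the lugs in to the sleeve's axis, 26.7 mm on; y: from the moving lug to the other. To shut the clip bring the pliers in along +x, their axes along these axes, point pliers_jaws on this point (within about 3 mm). A spring tongue lies over the lugs, 8 to 13 mm above
- clip_band: the whole clip: band 34 mm across, two lugs (rolls along z, 7 mm across, 16 mm long). Origin on the sleeve's axis, axes as clip_lugs. Open lugs stand 13.5 to 20.5 mm apart between centres (size differs each time, not told; their true middle is up to 1.8 mm in y from clip_lugs). It turns on the sleeve at about 2 N at the lugs, so it centres itself between the jaws
- clip (a joint): how far the moving lug is shut, rad (0.01 = 0.28 mm): 0 open, springs open if let go; at about 0.2 the tongue's tooth drops behind its catch (the click: the resistance falls off) and it stays shut, resting near 0.2; 0.255 is its end stop. Squeeze needed at the lugs: 3 N to start, rising to about 10 N just before the click, 6 N after it until the stop. Noise about 0.01
- clip_bite (a joint): how far the band is drawn into the rubber sleeve, rad: 0.0014 for each newton of squeeze at the lugs; beyond 0.04 (28 N, about 32 N on each handle) it cuts into the rubber. Noise about 0.01
- pliers_grip (a point): midway between the pliers' red handles, where to grip (balance point); the pliers first lie flat, this point 11 mm up. x: to the jaws, z: up, y: across, the way the handles close. Handles 22 mm high, straight from 25 mm ahead to 40 mm behind this point, 62 mm wide over both when open. A spring opens them: 7.5 N on each handle when open, 10 N when shut. 173 mm long, 0.12 to 0.2 kg
- pliers_jaws (a point): midway between the notches of the jaws, 105 mm ahead (+x) of pliers_grip, same axes; the pivot lies 45 mm behind it, the tips end 8 mm ahead. Jaws 10 mm high, each with a flat notch 10 mm long (along x) between 1.6 mm lips. Open: 38 mm between the notch faces, 35 mm between lips. A squeeze at pliers_grip acts 1.3 times as strongly at the jaws
- pliers_squeeze (a joint): turn of each pliers half, rad: 0 open, grows as the handles are squeezed, at most 0.3. Width over the handles at pliers_grip = 62 - 120 x value (mm); between the notch faces = 38 - 90 x value (mm); the clip clicks at 0.17 to 0.27, with 17 to 28 N on each handle. As gripped handles turn, the pliers creep ahead (+x) by 25 mm x value: easing back as much saves force. Noise about 0.01
- honey_jar: bystander: honey jar with red lid, 61 mm across, 85 mm high, 0.15 to 0.18 m left of the filter; origin under its centre
- espresso_cup: bystander: small striped cup, 60 mm across, 83 mm with its handle, 49 mm high, about 0.16 m right of the filter; origin under its centre
- teaspoon: bystander: steel teaspoon, 130 mm long, 11 mm high, lying left in front of the filter; origin under its centre
Mind the look-alikes: they are no part of the job. There is more than one size of the part that bears pliers_grip; the job needs the larger.

How it is judged (in metres and radians):
On the way, in this order (a step that is already met when the one before it is completed fails the run):
1. the pliers' jaws are over the two lugs of the still open clip (distance between pliers_jaws and clip_lugs below 0.013 m and angle between the z axis of pliers_jaws and the z axis of clip_lugs, either way round below 0.25 rad and value of joint clip below 0.12 rad), for 0.1 s.
2. the clip has clicked shut between the pliers' jaws (value of joint clip above 0.18 rad and distance between pliers_jaws and clip_lugs below 0.016 m), for 0.1 s.
At the end, for the whole second after the job is handed in: The clip stays clicked shut (joint clip above 0.16) and the pliers lie flat on the worktop (grip and jaw points both 5 to 17 mm above it; 11 mm when flat), both points at least 0.13 m from the filter's origin (value of joint clip above 0.16 rad and horizontal distance between each of pliers_jaws, pliers_grip and filter above 0.13 m and height (world z) of pliers_grip between 0.005 and 0.017 m and height (world z) of pliers_jaws between 0.005 and 0.017 m); the robot touches nothing.
It fails at once if the clip is squeezed on after the click until the band bites into the rubber (bite beyond 0.04 rad) (value of joint clip_bite above 0.04 rad).
It fails at once if the bare fingers press on the clip (contact force between the fingers and clip_band above 3 N).
It fails at once if the honey jar is shifted by more than 20 mm (distance of honey_jar from where it was at the start of the episode above 0.02 m).
It fails at once if the cup is shifted by more than 20 mm (distance of espresso_cup from where it was at the start of the episode above 0.02 m).
It fails at once if the teaspoon is shifted by more than 20 mm (distance of teaspoon from where it was at the start of the episode above 0.02 m).
It also fails if it takes over 64 s, if anything falls off the work surface, if the arm or the gripper's body presses on something with over 40 N, if the wrist force passes 120 N, or if a joint passes its speed limit or range.

## Working session

There is one attempt and no reset: what is moved stays moved. The work goes in short steps, Python scripts to look and compute and a tool call to move; the robot and the scene stay as the last step left them, time stands still between calls to the robot, and variables do not carry over. Pictures are saved under pics/ and viewed, at most 10 in all, crops included, and the job is handed in when it is done.

Besides the shell and the picture viewer there is one more tool, called after "Emit:" by a JSON object that holds its "fn" and its "kwargs". send_rows: Moves the arm, as the interface text tells. Shifts and turns lie within -1 to 1; 1 stands for 25 mm of shift or pi rad of turn. Its arguments: {"type":"object","properties":{"commands":{"type":"array"},"grip_force":{"type":"number"}},"required":["commands"]}

```bash
mkdir -p pics; ls
cat > h.py <<'E'
import numpy as np, cv2
from workcell import sense, capture, job_done
def snap(n,f):
    c=capture(n); cv2.imwrite('pics/'+f+'.png',c['img']); np.savez('pics/'+f,**{k:np.asarray(v) for k,v in c.items()}); return c
def load(f): return dict(np.load('pics/'+f+'.npz'))
def ray(c,uv):
    p=cv2.undistortPoints(np.array([[uv]],float),c['intrinsics'],c['D'])[0,0]
    R=cv2.Rodrigues(c['rvec'])[0]; o=-R.T@np.ravel(c['tvec']); d=R.T@np.array([p[0],p[1],1]); return o,d/np.linalg.norm(d)
def atz(c,uv,z):
    o,d=ray(c,uv); return o+d*(z-o[2])/d[2]
def proj(c,P):
    return cv2.projectPoints(np.atleast_2d(np.array(P,float)),c['rvec'],c['tvec'],c['intrinsics'],c['D'])[0][:,0]
E
python3 - <<'E'
from h import *
a=snap('scene','s0');b=snap('top','t0')
for c in(a,b): print(c['intrinsics'].round(0).tolist(), ray(c,(256,192)))
im=np.hstack([a['img'],b['img']]); 
cv2.imwrite('pics/s0b.png',cv2.resize(a['img'],(800,600),interpolation=2)); cv2.imwrite('pics/t0b.png',cv2.resize(b['img'],(800,600),interpolation=2))
print(sense())
E
```

```text
pics
[[390.0, 0.0, 263.0], [0.0, 390.0, 186.0], [0.0, 0.0, 1.0]] (array([-0.10470213,  0.49855509,  0.59334398]), array([ 0.7349385 , -0.41935874, -0.53291993]))
[[390.0, 0.0, 263.0], [0.0, 390.0, 191.0], [0.0, 0.0, 1.0]] (array([0.4378666 , 0.06252985, 1.02570439]), array([ 0.16573595,  0.02262117, -0.98591068]))
{'t': 0.1, 'joints': array([ 5.68193785e+01,  2.16573236e+01,  4.57215698e+00,  7.30163455e+01,
       -1.15506364e-03,  8.36816071e+01]), 'joint_velocities': array([-0.00870331, -0.12247163,  0.10039681, -0.06784874, -0.07377093,
        0.06735896]), 'tau': array([ 5.86366077e-04, -4.64696002e+01,  2.70581567e+01,  1.20476150e-02,
       -1.64957028e-04, -1.46974656e-05]), 'eef_pos': array([0.25965719, 0.51274866, 0.40386847]), 'eef_rot': array([[-8.92095522e-01,  4.51845849e-01, -9.52753776e-04],
       [ 4.51846820e-01,  8.92094289e-01, -1.49387179e-03],
       [ 1.74946436e-04, -1.76317510e-03, -9.99998430e-01]]), 'contact_force': array([ 0.76190594,  0.54418273, -0.80193853]), 'ft_torque': array([ 0.0019664 , -0.0232114 , -0.03130175]), 'grasp_force': 0.0, 'finger_gap': 0.08527093489338472}
```

View pics/s0b.png

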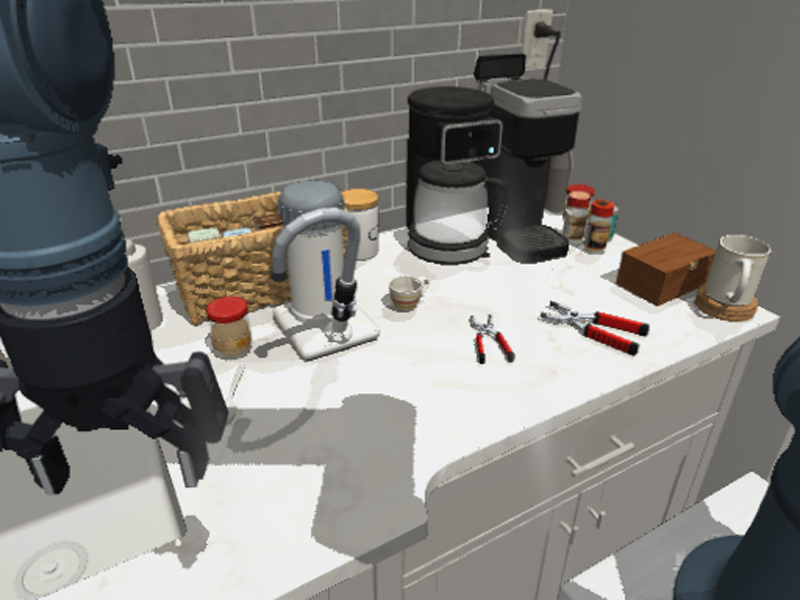

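View pics/t0b.png

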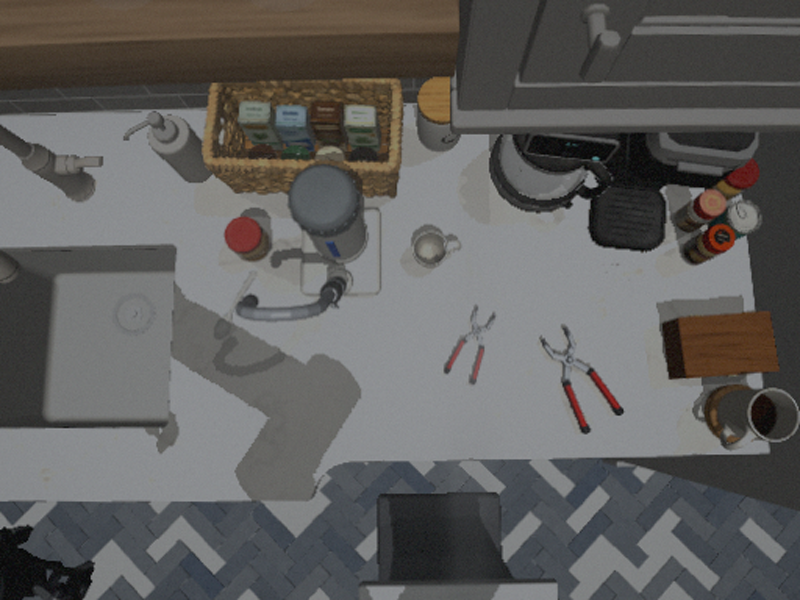

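Run:
```python
from h import *
a=load('s0')['img'];b=load('t0')['img']
r=lambda i,x0,x1,y0,y1:cv2.resize(i[y0:y1,x0:x1],(400,300),interpolation=cv2.INTER_CUBIC)
# each crop: 80x60 px ->5x / 100x75 ->4x
im=np.vstack([np.hstack([r(a,185,265,165,225),r(b,185,265,160,220)]),np.hstack([r(a,335,435,175,250),r(b,325,425,202,277)])])
cv2.imwrite('pics/c1.png',np.clip(im*1.4,0,255).astype(np.uint8))
```

```text
(no output)
```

View pics/c1.png

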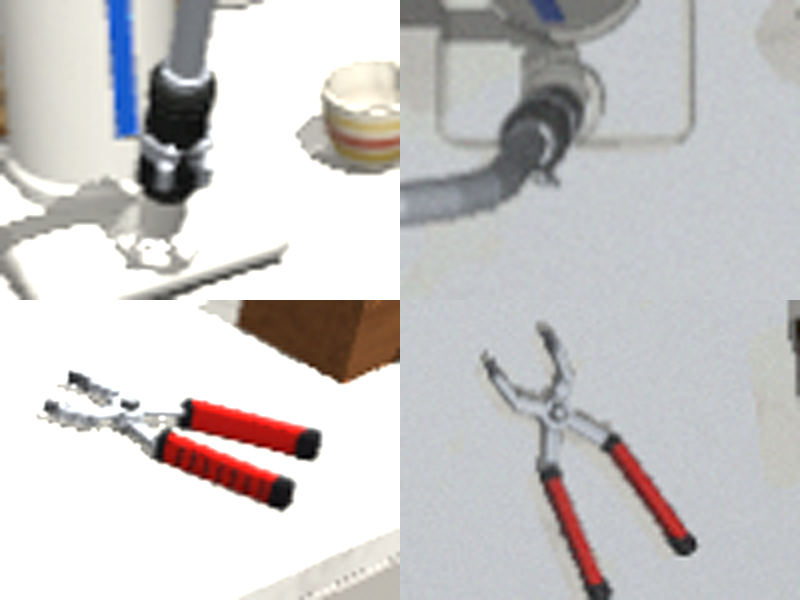

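```bash
cat >> h.py <<'E'
def tri(ca,ua,cb,ub):
    o1,d1=ray(ca,ua);o2,d2=ray(cb,ub)
    s=np.linalg.lstsq(np.c_[d1,-d2],o2-o1,rcond=None)[0]
    p,q=o1+s[0]*d1,o2+s[1]*d2; return (p+q)/2,np.linalg.norm(p-q)*1000
E
python3 - <<'E'
from h import *
np.set_printoptions(precision=4,suppress=True)
a=load('s0');b=load('t0')
for n,uv,z in [('tipL',(346.75,215.75),.015),('tipR',(361.25,209),.015),('piv',(364.5,230),.018),('endL',(374.5,274.5),.018),('endR',(395.75,263.25),.018),('stL',(362,244),.018),('stR',(378,237),.018),
 ('FL',(193.9,188.2),.026),('FR',(243.2,188.2),.026),('BR',(243.2,133.1),.026)]:
  print(n,atz(b,uv,z))
print('lug',tri(a,(226,198),b,(214,196)), tri(a,(218,195),b,(212,197)))
print('sleeve top',tri(a,(222,181),b,(207,187)))
bx=[(664,378),(667,318),(772,312),(777,376)]
print('box',[atz(b,np.array(u)/1.5625,.06) for u in bx])
print('box bottom scene',[atz(a,np.array(u)/1.5625,0) for u in [(657,302),(618,282),(706,271)]])
print('cup',atz(b,np.array((429,245))/1.5625,.04),'jar',atz(b,np.array((243,236))/1.5625,.085),'small pl',atz(b,np.array((475,345))/1.5625,.01))
print('spoon',[atz(b,np.array(u)/1.5625,.005) for u in [(252,275),(222,328)]])
E
```

```text
tipL [ 0.541  -0.1497  0.015 ]
tipR [ 0.558  -0.1886  0.015 ]
piv [ 0.503  -0.1932  0.018 ]
endL [ 0.3897 -0.2124  0.018 ]
endR [ 0.4167 -0.2687  0.018 ]
stL [ 0.4672 -0.1847  0.018 ]
stR [ 0.4843 -0.2271  0.018 ]
FL [0.6188 0.2476 0.026 ]
FR [0.6165 0.1187 0.026 ]
BR [0.7662 0.1177 0.026 ]
lug (array([0.5851, 0.1847, 0.1013]), np.float64(0.536284785371547)) (array([0.5855, 0.1953, 0.1109]), np.float64(15.780367361458394))
sleeve top (array([0.5973, 0.1917, 0.1435]), np.float64(8.985582527182544))
box [array([ 0.4679, -0.3313,  0.06  ]), array([ 0.5635, -0.3441,  0.06  ]), array([ 0.5701, -0.5182,  0.06  ]), array([ 0.467 , -0.5149,  0.06  ])]
box bottom scene [array([ 0.4798, -0.3744,  0.    ]), array([ 0.5661, -0.367 ,  0.    ]), array([ 0.5125, -0.5516,  0.    ])]
cup [0.6957 0.0356 0.04  ] jar [0.7045 0.3349 0.085 ] small pl [ 0.5303 -0.0384  0.01  ]
spoon [array([0.6574, 0.3401, 0.005 ]), array([0.5664, 0.389 , 0.005 ])]
```

Run:
```python
from h import *
a=load('s0')['img'];b=load('t0')['img']
A=cv2.resize(a[170:215,205:235],(400,600),interpolation=cv2.INTER_CUBIC);B=cv2.resize(b[165:210,195:225],(400,600),interpolation=cv2.INTER_CUBIC)
im=np.hstack([A,B]).astype(float); im=255*(im/255)**.7
cv2.imwrite('pics/c2.png',im.astype(np.uint8))
```

```text
(no output)
```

View pics/c2.png

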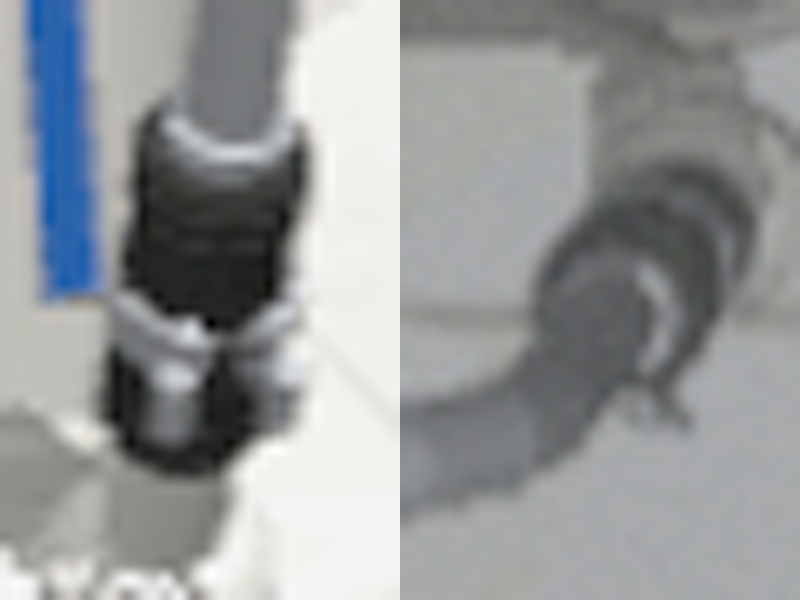

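Run:
```python
from h import *
from scipy.optimize import least_squares
np.set_printoptions(precision=4,suppress=True)
a=load('s0');b=load('t0')
S=lambda x,y:(205+x/13.333-.5+.5/13.3,170+y/13.333-.46); T=lambda x,y:(195+(x-400)/13.333-.46,165+y/13.333-.46)
L=tri(a,S(172,365),b,T(640,405));R=tri(a,S(277,365),b,T(683,420))
print('lug tops',L,R)
# fit axis: X0 (x,y at z=.1), yaw of lean; silhouettes of sleeve r=15 and pipe r=8.5
def sil(c,P,d,r):  # signed distance from axis to ray
    pass
obs=[(a,S(134,200),15),(a,S(300,200),15),(a,S(122,270),15),(a,S(187,60),8.5),(a,S(283,60),8.5),(b,T(540,290),15),(b,T(755,230),15),(b,T(735,290),15)]
def res(p):
    o2=np.array([p[0],p[1],.1]);d2=np.array([-np.sin(np.radians(20))*np.cos(p[2]),-np.sin(np.radians(20))*np.sin(p[2]),np.cos(np.radians(20))])
    out=[]
    for c,uv,r in obs:
        o,d=ray(c,uv); n=np.cross(d,d2);n/=np.linalg.norm(n); out.append(abs((o2-o)@n)*1000-r)
    return out
for f in (0,1):
  s=least_squares(lambda p:res([p[0],p[1],p[2] if f else -.01]),[.62,.185,0],x_scale=[.01,.01,.1]); print(s.x,np.array(s.fun))
# project hypothetical lug pts for azimuth phi
p=s.x; p[2]=-.01 if 1 else 0
```

```text
lug tops (array([0.5917, 0.1948, 0.1021]), np.float64(14.829183702208745)) (array([0.5863, 0.1827, 0.1024]), np.float64(5.1180349681342525))
[0.6048 0.1931 0.    ] [-1.5648 -0.8879 -1.2103 -0.4223 -1.116  -1.8737 -3.3124  0.2744]
[0.5996 0.1963 0.031 ] [-1.4575 -1.3361 -1.3272  0.1672 -1.889  -0.9148 -1.6155  1.3191]
```

```bash
cat > fit.py <<'E'
from h import *
from scipy.optimize import least_squares
np.set_printoptions(precision=4,suppress=True)
a=load('s0');b=load('t0')
S=lambda x,y:np.array((205+x/13.333-.46,170+y/13.333-.46)); T=lambda x,y:np.array((195+(x-400)/13.333-.46,165+y/13.333-.46))
sil=[(a,S(134,200),15),(a,S(298,200),15),(a,S(122,270),15),(a,S(106,405),15),(a,S(187,60),8.5),(a,S(283,60),8.5),(b,T(540,290),15),(b,T(755,230),15)]
def frames(p):
    ax,ay,yaw,psi,h,zc=p[:6]; t=np.radians(20)
    d=np.array([-np.sin(t)*np.cos(yaw),-np.sin(t)*np.sin(yaw),np.cos(t)])
    A=np.array([ax,ay,.1])
    f=np.cross(np.array([-np.sin(yaw),np.cos(yaw),0]),d) # inward x (perp to axis)
    l=np.cross(d,f); x=np.cos(psi)*f+np.sin(psi)*l; y=np.cross(d,x)
    C=A+d*zc/1000; m=C-.0267*x
    return A,d,x,y,C,m,h/1000
def res(p):
    A,d,x,y,C,m,h=frames(p); o_=[]
    for c,uv,r in sil:
        o,v=ray(c,uv); n=np.cross(v,d);n/=np.linalg.norm(n); o_.append(abs((A-o)@n)*1000-r)
    k=2.4
    e=lambda c,P,uv,w=1:o_.extend(list((proj(c,P)[0]-uv)*k*w))
    e(a,m+h*y,S(172,395));e(a,m-h*y,S(276,393))
    e(b,m+h*y+.006*d,T(640,405));e(b,m-h*y+.006*d,T(683,420))
    o_.append((p[2]+.01)/.01); o_.append((p[1]-.185)*1000/2)
    return o_
if __name__=='__main__':
    s=least_squares(res,[.61,.188,0,0,8.5,0],x_scale=[.01,.01,.1,.1,1,1],loss='soft_l1')
    r=np.array(res(s.x));print(s.x,r.round(1)); A,d,x,y,C,m,h=frames(s.x); print('lug mid',m,'x',x,'y',y,'z',d)
E
python3 fit.py
```

```text
[ 0.6169  0.1855 -0.0087 -0.0337  3.7274  5.1403] [-0.7 -1.5 -0.3 -0.9  0.3 -1.5 -4.2 -2.6 12.8  1.1  1.2 -0.4 -2.  -0.2
 -2.3 -2.7  0.1  0.3]
lug mid [0.5901 0.1867 0.0957] x [ 0.9388 -0.0419  0.3418] y [0.0404 0.9991 0.0115] z [-0.342   0.003   0.9397]
```

```bash
sed -i 's/^    e(b,m+h.*$/    e(b,m-h*y+.004*d,T(678,410),.7); o_.append((p[4]-8.5)\/1.5)/' fit.py
cat >> fit.py <<'E'
    ims=[]
    for c,F,x0,y0 in((a,S,205,170),(b,T,195,165)):
        im=cv2.resize(c['img'][y0:y0+45,x0:x0+30],(400,600),interpolation=2)
        def dr(P,col):
            q=((proj(c,P)-[x0,y0]+.46)*13.333).astype(int); cv2.polylines(im,[q.reshape(-1,1,2)],False,col,1)
        th=np.linspace(0,2*np.pi,40); ring=lambda z,r:[A+d*z+r*(np.cos(t)*x+np.sin(t)*y) for t in th]
        for sg in(1,-1): 
            for sh in(0,): dr([m+sg*h*y-.008*d,m+sg*h*y+.008*d],(0,255,0))
        zc=s.x[5]/1000
        dr(ring(zc,.017),(0,0,255)); dr(ring(.045,.015),(255,0,255)); dr([m,C],(255,255,0))
        for r in(.0085,):
            for sg in(1,-1): dr([A+d*.05+sg*r*y,A+d*.1+sg*r*y],(0,255,255))
        ims.append(im)
    cv2.imwrite('pics/fit.png',np.hstack(ims))
E
python3 fit.py
```

```text
[ 0.6179  0.185  -0.0089 -0.2878  9.2578  6.096 ] [-0.8 -1.3 -0.4 -1.   0.3 -1.4 -4.5 -2.4  0.1  0.3  0.4 -0.2 -1.6 -0.5
  0.5  0.1  0. ]
lug mid [0.5918 0.1929 0.097 ] x [ 0.8985 -0.2918  0.328 ] y [0.2752 0.9565 0.0971] z [-0.342   0.003   0.9397]
```

View pics/fit.png

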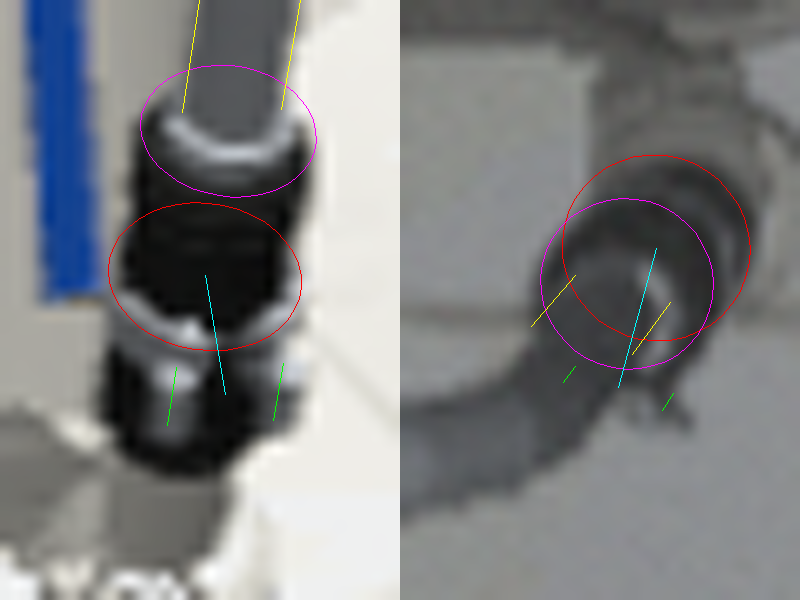

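Run:
```python
from h import *
np.set_printoptions(precision=4,suppress=True)
a=load('s0');b=load('t0')
f=lambda x,y:np.array((x,y))/1.5625
for uv in [(320,297),(285,315),(250,308),(240,300)]: print('pipe',atz(b,f(*uv),.28))
A=np.array([.618,.185,.1]);d=np.array([-.342,0,.94])
print('pred pipe scene (800):',proj(a,[A+d*k/.94 for k in(.05,.1,.15,.18)])*1.5625,'top',proj(b,[A+d*k/.94 for k in(.05,.1,.15,.18)])*1.5625)
print('arch left', tri(a,f(280,262),b,f(246,304)),'arch mid',tri(a,f(318,217),b,f(290,308)))
# box
for h in(.04,.05,.06,.07,.08):
  P=[atz(b,f(664,318),h),atz(b,f(680,378),h)]
  print(h,P,(proj(a,P)*1.5625).round(0).tolist())
im=a['img'][140:200,385:465];cv2.imwrite('pics/box.png',np.hstack([cv2.resize(im,(400,300),interpolation=2),cv2.resize(b['img'][190:250,420:500],(400,300),interpolation=2)]))
```

```text
pipe [0.5687 0.1792 0.28  ]
pipe [0.5468 0.2226 0.28  ]
pipe [0.5563 0.2667 0.28  ]
pipe [0.5666 0.2795 0.28  ]
pred pipe scene (800): [[347.1015 276.4039]
 [351.286  250.8547]
 [355.8697 222.7897]
 [358.8373 204.576 ]] top [[329.9859 291.2574]
 [324.8838 297.7271]
 [319.1058 305.0562]
 [315.2564 309.9403]]
arch left (array([0.5722, 0.29  , 0.2147]), np.float64(0.3476408289118018)) arch mid (array([0.5624, 0.228 , 0.2657]), np.float64(18.79294025841881))
0.04 [array([ 0.5662, -0.3475,  0.04  ]), array([ 0.468 , -0.3656,  0.04  ])] [[615.0, 266.0], [664.0, 287.0]]
0.05 [array([ 0.5649, -0.3434,  0.05  ]), array([ 0.4677, -0.3613,  0.05  ])] [[615.0, 262.0], [664.0, 283.0]]
0.06 [array([ 0.5636, -0.3392,  0.06  ]), array([ 0.4674, -0.357 ,  0.06  ])] [[614.0, 258.0], [664.0, 279.0]]
0.07 [array([ 0.5623, -0.335 ,  0.07  ]), array([ 0.4671, -0.3526,  0.07  ])] [[614.0, 254.0], [663.0, 275.0]]
0.08 [array([ 0.561 , -0.3309,  0.08  ]), array([ 0.4668, -0.3483,  0.08  ])] [[614.0, 250.0], [663.0, 270.0]]
```

View pics/box.png

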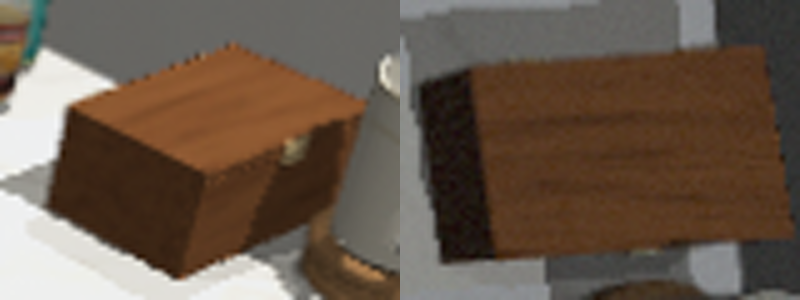

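Run:
```python
from h import *
np.set_printoptions(precision=4,suppress=True)
a=load('s0');b=load('t0')
print(tri(a,(399,161),b,(434.5,203)),tri(a,(426,175.5),b,(439,241.5)))
print(atz(b,(424,206),0),atz(b,(428.5,242.3),0))
```

```text
(array([ 0.5633, -0.3596,  0.0691]), np.float64(0.08512223145008015)) (array([ 0.4687, -0.3626,  0.0672]), np.float64(1.9554809364021424))
[ 0.5648 -0.361   0.    ] [ 0.4686 -0.3651  0.    ]
```

Emit:
{"fn": "send_rows", "kwargs": {"commands": [{"grip": 1, "dp": [-0.8, -0.95, 0], "yaw": 0}, {"grip": 1, "dp": [-0.8, -0.95, 0], "yaw": 0}, {"grip": 1, "dp": [-0.8, -0.95, 0], "yaw": 0}, {"grip": 1, "dp": [-0.8, -0.95, 0], "yaw": 0}, {"grip": 1, "dp": [-0.8, -0.95, 0], "yaw": 0}, {"grip": 1, "dp": [-0.8, -0.95, 0], "yaw": 0}, {"grip": 1, "dp": [-0.8, -0.95, 0], "yaw": 0}, {"grip": 1, "dp": [-0.8, -0.95, 0], "yaw": 0}, {"grip": 1, "dp": [-0.8, -0.95, 0], "yaw": 0}, {"grip": 1, "dp": [-0.8, -0.95, 0], "yaw": 0}, {"grip": 1, "dp": [-0.8, -0.95, 0], "yaw": 0}, {"grip": 1, "dp": [-0.8, -0.95, 0], "yaw": 0}, {"grip": 1, "dp": [-0.8, -0.95, 0], "yaw": 0}, {"grip": 1, "dp": [-0.8, -0.95, 0], "yaw": 0}, {"grip": 1, "dp": [-0.8, -0.95, 0], "yaw": 0}, {"grip": 1, "dp": [-0.8, -0.95, 0], "yaw": 0}, {"grip": 1, "dp": [-0.8, -0.95, 0], "yaw": 0}, {"grip": 1, "dp": [-0.8, -0.95, 0], "yaw": 0}, {"grip": 1, "dp": [-0.8, -0.95, 0], "yaw": 0}, {"grip": 1, "dp": [-0.8, -0.95, 0], "yaw": 0}], "grip_force": 20}}

```text
t: 2.1
eef_pos: [0.4019, -0.0927, 0.4044]
eef_rot: [[-0.892, 0.452, -0.0], [0.452, 0.892, 0.001], [0.001, 0.0, -1.0]]
contact_force: [-0.0, 0.2, -0.2]
finger_gap: 0.0856
grasp_force: 0.0
```

Emit:
{"fn": "send_rows", "kwargs": {"commands": [{"grip": 1, "dp": [-0.73, -0.82, 0], "yaw": 0}, {"grip": 1, "dp": [-0.73, -0.82, 0], "yaw": 0}, {"grip": 1, "dp": [-0.73, -0.82, 0], "yaw": 0}, {"grip": 1, "dp": [-0.73, -0.82, 0], "yaw": 0}, {"grip": 1, "dp": [-0.73, -0.82, 0], "yaw": 0}, {"grip": 1, "dp": [0, 0, 0.6], "yaw": -0.042}, {"grip": 1, "dp": [0, 0, 0.6], "yaw": -0.042}, {"grip": 1, "dp": [0, 0, 0.6], "yaw": -0.042}, {"grip": 1, "dp": [0, 0, 0.6], "yaw": -0.042}, {"grip": 1, "dp": [0, 0, 0.6], "yaw": -0.042}, {"grip": 1, "dp": [0, 0, 0.6], "yaw": -0.042}, {"grip": 1, "dp": [0, 0, 0.6], "yaw": -0.042}, {"grip": 1, "dp": [0, 0, 0], "yaw": 0}]}}

```text
t: 3.4
eef_pos: [0.436, -0.2234, 0.2974]
eef_rot: [[-0.898, -0.439, -0.004], [-0.439, 0.898, 0.003], [0.002, 0.004, -1.0]]
contact_force: [-1.3, -0.8, -0.4]
finger_gap: 0.0857
grasp_force: 0.0
```

```bash
cat >> h.py <<'E'
def st():
    s=sense(); R=s['eef_rot']; print('t',round(s['t'],2),'p',s['eef_pos'].round(4),'xaz %.1f'%np.degrees(np.arctan2(R[1,0],R[0,0])),'tilt %.2f'%np.degrees(np.arccos(-R[2,2])),'F',s['contact_force'].round(1),'gap %.4f gf %.1f'%(s['finger_gap'],s['grasp_force'])); return s
def to(P,s=None):
    s=s or sense(); print('units',(s['eef_rot'].T@(np.array(P)-s['eef_pos'])/.025).round(2))
E
python3 -c "
from h import *
s=st();to([.437,-.2246,.17])
c=snap('top','t1')
cv2.imwrite('pics/t1c.png',cv2.resize(c['img'][180:300,300:460],(800,600),interpolation=2))"
```

```text
t 3.4 p [ 0.436  -0.2234  0.2974] xaz -154.0 tilt 0.29 F [-1.3 -0.8 -0.4] gap 0.0857 gf 0.0
units [-0.03 -0.08  5.1 ]
```

Emit:
{"fn": "send_rows", "kwargs": {"commands": [{"grip": 1, "dp": [0, 0, 0.8], "yaw": 0}, {"grip": 1, "dp": [0, 0, 0.8], "yaw": 0}, {"grip": 1, "dp": [0, -0.08, 0.8], "yaw": 0}, {"grip": 1, "dp": [0, 0, 0.8], "yaw": 0}, {"grip": 1, "dp": [0, 0, 0.8], "yaw": 0}, {"grip": 1, "dp": [0, 0, 0.6], "yaw": 0}, {"grip": 1, "dp": [0, 0, 0.5], "yaw": 0}, {"grip": 1, "dp": [0, 0, 0], "yaw": 0}, {"grip": 0.85, "dp": [0, 0, 0], "yaw": 0}, {"grip": 0.8, "dp": [0, 0, 0], "yaw": 0}, {"grip": 0.76, "dp": [0, 0, 0], "yaw": 0}, {"grip": 0.74, "dp": [0, 0, 0], "yaw": 0}, {"grip": 0.73, "dp": [0, 0, 0], "yaw": 0}, {"grip": 0.73, "dp": [0, 0, 0], "yaw": 0}]}}

```text
t: 4.85
eef_pos: [0.4389, -0.2267, 0.1742]
eef_rot: [[-0.899, -0.439, 0.002], [-0.439, 0.899, -0.003], [-0.001, -0.004, -1.0]]
contact_force: [-2.0, 0.5, 8.0]
finger_gap: 0.0626
grasp_force: 7.7
```

```bash
python3 -c "
from h import *
s=st()
c=snap('top','t2');d=snap('scene','s2')
cv2.imwrite('pics/t2c.png',np.hstack([cv2.resize(c['img'][180:300,320:440],(400,400),interpolation=2),cv2.resize(d['img'][160:250,330:420],(400,400),interpolation=2)]))"
```

```text
t 4.85 p [ 0.4389 -0.2267  0.1742] xaz -154.0 tilt 0.21 F [-2.   0.5  8. ] gap 0.0626 gf 7.7
```

View pics/t2c.png

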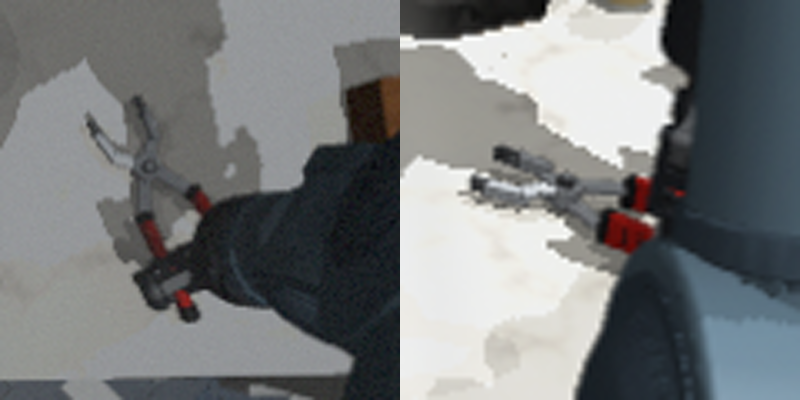

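Emit:
{"fn": "send_rows", "kwargs": {"commands": [{"grip": 0.73, "dp": [0, 0, -0.4], "yaw": 0}, {"grip": 0.73, "dp": [0, 0, -0.6], "yaw": 0}, {"grip": 0.73, "dp": [0, 0, -0.8], "yaw": 0}, {"grip": 0.73, "dp": [0, 0, -0.8], "yaw": 0}, {"grip": 0.73, "dp": [0, 0, -0.8], "yaw": 0.043}, {"grip": 0.73, "dp": [0, 0, -0.4], "yaw": 0.043}, {"grip": 0.73, "dp": [0, 0, 0], "yaw": 0.043}, {"grip": 0.73, "dp": [0, 0, 0], "yaw": 0.043}, {"grip": 0.73, "dp": [0, 0, 0], "yaw": 0.043}, {"grip": 0.73, "dp": [0, 0, 0], "yaw": 0.043}, {"grip": 0.73, "dp": [0, 0, 0], "yaw": 0.043}, {"grip": 0.73, "dp": [0, 0, 0], "yaw": 0.043}, {"grip": 0.73, "dp": [0, 0, 0], "yaw": 0.043}, {"grip": 0.73, "dp": [0, 0, 0], "yaw": 0.043}, {"grip": 0.73, "dp": [0, 0, 0], "yaw": 0.043}, {"grip": 0.73, "dp": [0, 0, 0], "yaw": 0.043}, {"grip": 0.73, "dp": [0, 0, 0], "yaw": 0.043}, {"grip": 0.73, "dp": [0, 0, 0], "yaw": 0.043}, {"grip": 0.73, "dp": [0, 0, 0], "yaw": 0.043}, {"grip": 0.73, "dp": [0, 0, 0], "yaw": 0}]}}

```text
t: 6.95
eef_pos: [0.438, -0.2259, 0.2679]
eef_rot: [[0.001, 1.0, 0.0], [1.0, -0.001, -0.0], [-0.0, 0.0, -1.0]]
contact_force: [-0.2, 0.1, -2.3]
finger_gap: 0.0627
grasp_force: 5.4
```

```bash
python3 -c "
from h import *
s=st();to([.516,-.258,.258])
c=snap('top','t3');d=snap('scene','s3')
cv2.imwrite('pics/t3c.png',np.hstack([cv2.resize(c['img'][170:290,340:460],(400,400),interpolation=2),cv2.resize(d['img'][130:250,340:460],(400,400),interpolation=2)]))"
```

```text
t 6.95 p [ 0.438  -0.2259  0.2679] xaz 90.0 tilt 0.03 F [-0.2  0.1 -2.3] gap 0.0627 gf 5.4
units [-1.28  3.12  0.4 ]
```

View pics/t3c.png

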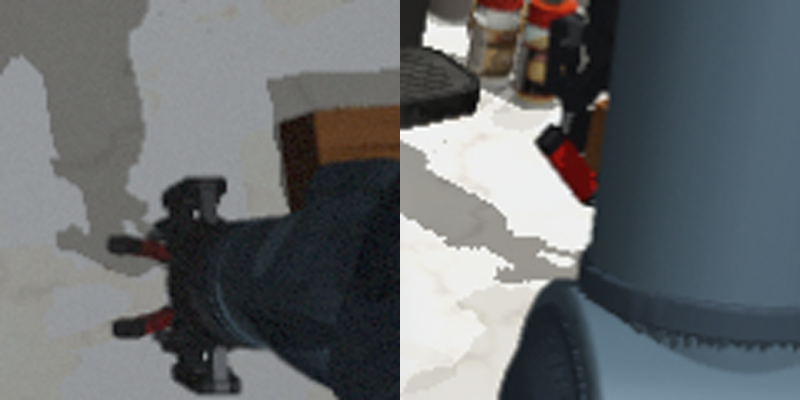

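```bash
python3 -c "
from h import *
a=load('s3');b=load('t3')
print(tri(a,(385.5,172.5),b,(373.6,243)),tri(a,(385.5,172.5),b,(374.5,268)))
print(atz(b,(373.6,243),.15),atz(b,(374.5,268),.15))
# predicted scene px for tail end of +x handle flat / various droop
for p in (0,20,40,60,80):
  t=np.radians(p); P=[.468,-.2259+.045*np.cos(t),.105+.045*np.sin(t)]; print(p,proj(a,P),proj(b,P))
"
```

```text
(array([ 0.46378645, -0.18700124,  0.12686848]), np.float64(5.794095164734364)) (array([ 0.42110017, -0.16374866,  0.15537987]), np.float64(31.567259925115962))
[ 0.46508472 -0.17849431  0.15      ] [ 0.4101256  -0.17724999  0.15      ]
0 [[379.62510967 180.06760351]] [[369.33764115 242.43367165]]
20 [[381.50853591 174.40414265]] [[372.24475803 242.15669098]]
40 [[384.81587328 168.83513122]] [[377.25171831 241.8580016 ]]
60 [[389.12978934 164.09272198]] [[383.78517317 241.57530974]]
80 [[393.88407357 160.80080713]] [[391.00244522 241.34695   ]]
```

Emit:
{"fn": "send_rows", "kwargs": {"commands": [{"grip": 0.73, "dp": [0.5, 0, 0], "yaw": 0}, {"grip": 0.73, "dp": [0.8, 0, 0], "yaw": 0}, {"grip": 0.73, "dp": [0.7, 0, 0.3], "yaw": 0}, {"grip": 0.73, "dp": [0, 0, 0.4], "yaw": 0}, {"grip": 0.73, "dp": [0, 0, 0.4], "yaw": 0}, {"grip": 0.73, "dp": [0, 0, 0.4], "yaw": 0}, {"grip": 0.73, "dp": [0, 0, 0.4], "yaw": 0}, {"grip": 0.73, "dp": [0, 0, 0.4], "yaw": 0}, {"grip": 0.73, "dp": [0, 0, 0.4], "yaw": 0}, {"grip": 0.73, "dp": [0, 0, 0.4], "yaw": 0}, {"grip": 0.73, "dp": [0, 0, 0.4], "yaw": 0}, {"grip": 0.73, "dp": [0, 0, 0.35], "yaw": 0}, {"grip": 0.73, "dp": [0, 0, 0], "yaw": 0}]}}

```text
t: 8.35
eef_pos: [0.438, -0.1762, 0.1701]
eef_rot: [[0.001, 1.0, -0.0], [1.0, -0.001, -0.0], [-0.0, -0.0, -1.0]]
contact_force: [1.0, 0.8, -1.1]
finger_gap: 0.0625
grasp_force: 5.8
```

```bash
python3 -c "
from h import *
s=st()
"
```

```text
t 8.35 p [ 0.438  -0.1762  0.1701] xaz 89.9 tilt 0.03 F [ 1.   0.8 -1.1] gap 0.0625 gf 5.8
```

Emit:
{"fn": "send_rows", "kwargs": {"commands": [{"grip": 0.8, "dp": [0, 0, 0], "yaw": 0}, {"grip": 1, "dp": [0, 0, 0], "yaw": 0}, {"grip": 1, "dp": [0, 0, 0], "yaw": 0}, {"grip": 1, "dp": [0, 0, -0.8], "yaw": 0}, {"grip": 1, "dp": [0, 0, -0.9], "yaw": 0}, {"grip": 1, "dp": [0, 0, -0.9], "yaw": 0}, {"grip": 1, "dp": [1, 0, 0], "yaw": 0}, {"grip": 1, "dp": [1, 0, 0], "yaw": 0}, {"grip": 1, "dp": [1, 0, 0], "yaw": 0}, {"grip": 1, "dp": [1, 0, 0], "yaw": 0}, {"grip": 1, "dp": [1, 0, 0], "yaw": 0}, {"grip": 1, "dp": [1, 0, 0], "yaw": 0}, {"grip": 1, "dp": [1, 0, 0], "yaw": 0}, {"grip": 1, "dp": [1, 0, 0], "yaw": 0}, {"grip": 1, "dp": [0, 0, 0], "yaw": 0}]}}

```text
t: 9.85
eef_pos: [0.4379, 0.0261, 0.2361]
eef_rot: [[-0.003, 1.0, 0.0], [1.0, 0.003, 0.001], [0.001, 0.0, -1.0]]
contact_force: [0.1, -0.1, -0.5]
finger_gap: 0.0856
grasp_force: 0.0
```

```bash
python3 -c "
from h import *
s=st()
c=snap('top','t4');d=snap('scene','s4')
cv2.imwrite('pics/t4c.png',np.hstack([cv2.resize(c['img'][200:290,325:415],(400,400),interpolation=2),cv2.resize(d['img'][160:250,330:420],(400,400),interpolation=2)]))"
```

```text
t 9.85 p [0.4379 0.0261 0.2361] xaz 90.2 tilt 0.06 F [ 0.1 -0.1 -0.5] gap 0.0856 gf 0.0
```

View pics/t4c.png

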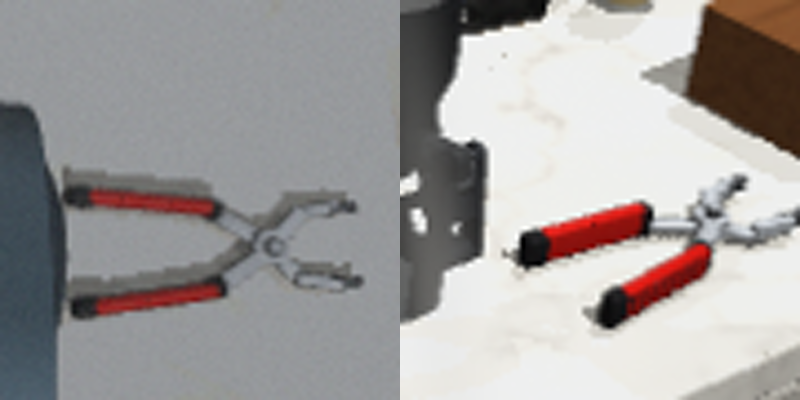

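```bash
python3 -c "
from h import *
np.set_printoptions(precision=4,suppress=True)
b=load('t4')
f=lambda x,y:(325+x/4.444-.4,200+y/4.444-.4)
D={n:atz(b,f(*u),z) for n,u,z in [('tA',(352,206),.015),('tB',(357,282),.015),('piv',(271,246),.019),('eA',(64,196),.015),('eB',(70,308),.015),('sA',(218,208),.018),('sB',(221,288),.018)]}
for k in D: print(k,D[k])
t=(D['tA']+D['tB'])/2;e=(D['eA']+D['eB'])/2;s=(D['sA']+D['sB'])/2
print(t,e,s,np.linalg.norm(t-e),'az',np.degrees(np.arctan2(*(t-e)[1::-1])), np.degrees(np.arctan2(*(D['piv']-e)[1::-1])))
"
```

```text
tA [ 0.4601 -0.2936  0.015 ]
tB [ 0.4166 -0.2934  0.015 ]
piv [ 0.4382 -0.2435  0.019 ]
eA [ 0.4692 -0.1261  0.015 ]
eB [ 0.4053 -0.1267  0.015 ]
sA [ 0.4605 -0.2144  0.018 ]
sB [ 0.415  -0.2135  0.018 ]
[ 0.4384 -0.2935  0.015 ] [ 0.4373 -0.1264  0.015 ] [ 0.4377 -0.214   0.018 ] 0.16709235039455078 az -89.61319603716154 -89.54025951892423
```

Emit:
{"fn": "send_rows", "kwargs": {"commands": [{"grip": 1, "dp": [-0.94, 0, 0], "yaw": 0}, {"grip": 1, "dp": [-0.94, 0, 0], "yaw": 0}, {"grip": 1, "dp": [-0.94, 0, 0], "yaw": 0}, {"grip": 1, "dp": [-0.94, 0, 0], "yaw": 0}, {"grip": 1, "dp": [-0.94, 0, 0], "yaw": 0}, {"grip": 1, "dp": [-0.94, 0, 0], "yaw": 0}, {"grip": 1, "dp": [-0.94, 0, 0], "yaw": 0}, {"grip": 1, "dp": [-0.94, 0, 0], "yaw": 0}, {"grip": 1, "dp": [-0.94, 0, 0], "yaw": 0}, {"grip": 1, "dp": [0, 0, 0.7], "yaw": 0}, {"grip": 1, "dp": [0, 0, 0.7], "yaw": 0}, {"grip": 1, "dp": [0, 0, 0.7], "yaw": 0}, {"grip": 1, "dp": [0, 0, 0.6], "yaw": 0}, {"grip": 1, "dp": [0, 0, 0], "yaw": 0}, {"grip": 1, "dp": [0, 0, 0], "yaw": 0}]}}

```text
t: 11.45
eef_pos: [0.4377, -0.1881, 0.1686]
eef_rot: [[0.002, 1.0, -0.0], [1.0, -0.002, 0.0], [0.0, -0.0, -1.0]]
contact_force: [0.5, 0.1, 0.0]
finger_gap: 0.0855
grasp_force: 0.0
```

```bash
python3 -c "
from h import *
s=st();to([.438,-.185,.168])"
```

```text
t 11.45 p [ 0.4377 -0.1881  0.1686] xaz 89.9 tilt 0.03 F [0.5 0.1 0. ] gap 0.0855 gf 0.0
units [0.12 0.01 0.02]
```

Emit:
{"fn": "send_rows", "kwargs": {"commands": [{"grip": 0.9, "dp": [0.12, 0, 0], "yaw": 0}, {"grip": 0.8, "dp": [0, 0, 0], "yaw": 0}, {"grip": 0.74, "dp": [0, 0, 0], "yaw": 0}, {"grip": 0.71, "dp": [0, 0, 0], "yaw": 0}, {"grip": 0.69, "dp": [0, 0, 0], "yaw": 0}, {"grip": 0.69, "dp": [0, 0, 0], "yaw": 0}, {"grip": 0.69, "dp": [0, 0, 0], "yaw": 0}]}}

```text
t: 12.15
eef_pos: [0.439, -0.1846, 0.1701]
eef_rot: [[0.0, 1.0, 0.003], [1.0, -0.0, -0.001], [-0.001, 0.003, -1.0]]
contact_force: [-1.5, 1.4, 8.8]
finger_gap: 0.0589
grasp_force: 9.3
```

```bash
python3 -c "
from h import *
s=st()"
```

```text
t 12.15 p [ 0.439  -0.1846  0.1701] xaz 90.0 tilt 0.18 F [-1.5  1.4  8.8] gap 0.0589 gf 9.3
```

Emit:
{"fn": "send_rows", "kwargs": {"commands": [{"grip": 0.69, "dp": [0, 0, -0.15], "yaw": 0}, {"grip": 0.69, "dp": [0, 0, -0.25], "yaw": 0}, {"grip": 0.69, "dp": [0, 0, -0.4], "yaw": 0}, {"grip": 0.69, "dp": [0, 0, -0.5], "yaw": 0}, {"grip": 0.69, "dp": [0, 0, -0.5], "yaw": 0}, {"grip": 0.69, "dp": [0, 0, -0.5], "yaw": 0}, {"grip": 0.69, "dp": [0, 0, -0.5], "yaw": 0}, {"grip": 0.69, "dp": [0, 0, -0.4], "yaw": 0}, {"grip": 0.69, "dp": [0, 0, -0.2], "yaw": 0}, {"grip": 0.69, "dp": [0, 0, 0], "yaw": 0}]}}

```text
t: 13.15
eef_pos: [0.4384, -0.1846, 0.2543]
eef_rot: [[0.001, 1.0, 0.001], [1.0, -0.001, -0.001], [-0.001, 0.001, -1.0]]
contact_force: [0.2, 0.7, -2.0]
finger_gap: 0.059
grasp_force: 6.6
```

```bash
python3 -c "
from h import *
s=st();to([.516,-.273,.256])
c=snap('top','t5');d=snap('scene','s5')
a=d
# red pixels in scene & top near pliers
for n,c in(('t',c),('s',d)):
  im=c['img'].astype(int); m=((im[...,2]>90)&(im[...,1]<60)&(im[...,0]<70)) if n=='s' else ((im[...,2]>70)&(im[...,1]<50)&(im[...,0]<55))
  k,l,stt,ce=cv2.connectedComponentsWithStats(m.astype(np.uint8))
  for i in range(1,k):
    if stt[i,4]>12: print(n,stt[i],ce[i].round(1))
P=s['eef_pos']
for p in (-30,-15,0,15):
  t=np.radians(p)
  for sx in(.027,-.027):
    g=P+[0,0,-.157]; Q=[g+[sx*1.1,.040*np.cos(t),-.040*np.sin(t)],g+[sx,-.02*np.cos(t),.02*np.sin(t)]]
    print(p,sx,proj(a,Q).round(0).tolist(),proj(load('t5'),Q).round(0).tolist())
"
```

```text
t 13.15 p [ 0.4384 -0.1846  0.2543] xaz 90.0 tilt 0.09 F [ 0.2  0.7 -2. ] gap 0.0590 gf 6.6
units [-3.53  3.11 -0.06]
t [465 101  21  19 246] [476.6 111.7]
t [453 143  18  20 152] [460.8 152.1]
t [352 243  16   4  47] [358.9 244.5]
t [354 265  17   5  51] [361.1 266.8]
s [363 118  17   8  65] [371.5 120.4]
s [366 127  11   6  53] [371.2 129.7]
s [379 127   6  11  20] [381.6 131.5]
s [367 179  25  13 116] [378.8 184.1]
s [132 190  27  17 304] [145.3 198. ]
s [385 190  11  11  61] [389.7 195.3]
s [306 214   3  12  24] [306.9 219.6]
s [319 214   8  13  28] [322.3 219.9]
-30 0.027 [[371.0, 179.0], [385.0, 185.0]] [[357.0, 242.0], [376.0, 244.0]]
-30 -0.027 [[389.0, 190.0], [402.0, 195.0]] [[359.0, 269.0], [378.0, 267.0]]
-15 0.027 [[369.0, 183.0], [386.0, 183.0]] [[355.0, 243.0], [378.0, 244.0]]
-15 -0.027 [[387.0, 194.0], [403.0, 193.0]] [[356.0, 268.0], [379.0, 267.0]]
0 0.027 [[368.0, 186.0], [387.0, 181.0]] [[353.0, 243.0], [379.0, 243.0]]
0 -0.027 [[386.0, 198.0], [404.0, 191.0]] [[355.0, 268.0], [380.0, 267.0]]
15 0.027 [[368.0, 190.0], [387.0, 179.0]] [[353.0, 243.0], [379.0, 243.0]]
15 -0.027 [[386.0, 202.0], [404.0, 189.0]] [[354.0, 268.0], [380.0, 267.0]]
```

Emit:
{"fn": "send_rows", "kwargs": {"commands": [{"grip": 0.69, "dp": [-0.3, 0.3, 0], "yaw": 0}, {"grip": 0.69, "dp": [-0.6, 0.5, 0], "yaw": 0}, {"grip": 0.69, "dp": [-0.6, 0.5, 0], "yaw": 0}, {"grip": 0.69, "dp": [-0.6, 0.5, 0], "yaw": 0}, {"grip": 0.69, "dp": [-0.6, 0.5, 0], "yaw": 0}, {"grip": 0.69, "dp": [-0.5, 0.5, 0], "yaw": 0}, {"grip": 0.69, "dp": [-0.3, 0.3, 0], "yaw": 0}, {"grip": 0.69, "dp": [0, 0, 0.2], "yaw": 0}, {"grip": 0.69, "dp": [0, 0, 0.3], "yaw": 0}, {"grip": 0.69, "dp": [0, 0, 0.3], "yaw": 0}, {"grip": 0.69, "dp": [0, 0, 0.3], "yaw": 0}, {"grip": 0.69, "dp": [0, 0, 0.2], "yaw": 0}, {"grip": 0.69, "dp": [0, 0, 0], "yaw": 0}]}}

```text
t: 14.55
eef_pos: [0.5149, -0.2714, 0.2199]
eef_rot: [[0.001, 1.0, -0.002], [1.0, -0.001, 0.001], [0.001, -0.002, -1.0]]
contact_force: [0.5, -0.4, -1.1]
finger_gap: 0.059
grasp_force: 6.7
```

```bash
cat >> h.py <<'E'
def red(tag):
    for n in('top','scene'):
        c=snap(n,n+tag); im=c['img'].astype(int); m=((im[...,2]>90)&(im[...,1]<60)&(im[...,0]<70)) if n=='scene' else ((im[...,2]>70)&(im[...,1]<50)&(im[...,0]<55))
        k,l,stt,ce=cv2.connectedComponentsWithStats(m.astype(np.uint8))
        for i in range(1,k):
            if stt[i,4]>12: print(n,stt[i],ce[i].round(1))
E
python3 -c "
from h import *
s=st();to([.516,-.273,.198]); red('6')"
```

```text
t 14.55 p [ 0.5149 -0.2714  0.2199] xaz 90.0 tilt 0.12 F [ 0.5 -0.4 -1.1] gap 0.0590 gf 6.7
units [-0.06  0.05  0.87]
top [465 101  21  19 240] [476.6 111.7]
top [453 143  17  20 165] [460.9 152.1]
top [381 212  14   4  43] [386.6 213.5]
top [383 233  13   4  39] [389.  234.7]
scene [363 118  17   8  66] [371.3 120.4]
scene [366 127  11   6  53] [371.2 129.7]
scene [369 168  22  14 100] [379.6 174.1]
scene [384 179  10  11  58] [389.3 184.3]
scene [132 190  27  17 305] [145.3 198. ]
scene [319 213   8  14  32] [322.1 219.5]
scene [305 214   4  12  30] [306.4 219.1]
```

Emit:
{"fn": "send_rows", "kwargs": {"commands": [{"grip": 0.69, "dp": [0, 0, 0.2], "yaw": 0}, {"grip": 0.69, "dp": [0, 0, 0.25], "yaw": 0}, {"grip": 0.69, "dp": [0, 0, 0.25], "yaw": 0}, {"grip": 0.69, "dp": [0, 0, 0.2], "yaw": 0}, {"grip": 0.69, "dp": [0, 0, 0], "yaw": 0}]}}

```text
t: 15.15
eef_pos: [0.515, -0.2717, 0.1972]
eef_rot: [[0.001, 1.0, -0.002], [1.0, -0.001, 0.001], [0.001, -0.002, -1.0]]
contact_force: [-0.6, 0.7, -0.8]
finger_gap: 0.0592
grasp_force: 6.7
```

```bash
cat >> h.py <<'E'
def pitch(tag,u,off=.157,back=0):
    """scan pitch: predicted red-handle line ends (+y side & -y side) for heading u (unit, horizontal)"""
    s=sense();P=s['eef_pos']+[0,0,-off]; u=np.r_[u,0]; w=np.array([-u[1],u[0],0]); a=load('scene'+tag);b=load('top'+tag)
    for p in(-10,0,10,20,30):
        t=np.radians(p); h=np.cos(t)*u+np.sin(t)*np.array([0,0,1])
        for sg in(1,-1):
            Q=[P-.043*h+sg*.030*w,P+.028*h+sg*.024*w]; print(p,sg,proj(a,Q).round(0).tolist(),proj(b,Q).round(0).tolist())
E
python3 -c "
from h import *
s=st();red('7');pitch('7',(0,-1))"
```

```text
t 15.15 p [ 0.515  -0.2717  0.1972] xaz 90.0 tilt 0.12 F [-0.6  0.7 -0.8] gap 0.0592 gf 6.7
top [465 101  21  19 242] [476.6 111.6]
top [453 143  18  20 152] [461.2 151.7]
top [163 149   5  10  15] [165.  153.7]
top [378 213  14   4  39] [383.2 214.7]
top [379 233  16   5  47] [386.1 235.3]
scene [363 118  17   8  64] [371.6 120.4]
scene [366 127  11   6  53] [371.2 129.7]
scene [367 174  22  17 101] [377.2 181.8]
scene [382 186  11  15  70] [387.3 193. ]
scene [132 190  27  17 302] [145.2 198.1]
scene [319 213   8  14  31] [322.1 219.6]
scene [305 214   4  12  29] [306.4 219.3]
-10 1 [[369.0, 181.0], [388.0, 180.0]] [[381.0, 212.0], [407.0, 214.0]]
-10 -1 [[385.0, 191.0], [401.0, 187.0]] [[382.0, 236.0], [408.0, 233.0]]
0 1 [[368.0, 183.0], [388.0, 178.0]] [[380.0, 212.0], [408.0, 214.0]]
0 -1 [[384.0, 194.0], [402.0, 186.0]] [[381.0, 236.0], [409.0, 233.0]]
10 1 [[368.0, 186.0], [389.0, 177.0]] [[379.0, 213.0], [408.0, 214.0]]
10 -1 [[384.0, 196.0], [402.0, 184.0]] [[381.0, 236.0], [409.0, 233.0]]
20 1 [[368.0, 188.0], [389.0, 175.0]] [[379.0, 213.0], [408.0, 214.0]]
20 -1 [[384.0, 198.0], [402.0, 183.0]] [[381.0, 236.0], [410.0, 233.0]]
30 1 [[368.0, 189.0], [388.0, 174.0]] [[380.0, 213.0], [408.0, 214.0]]
30 -1 [[384.0, 200.0], [402.0, 182.0]] [[381.0, 237.0], [409.0, 233.0]]
```

Emit:
{"fn": "send_rows", "kwargs": {"commands": [{"grip": 0.69, "dp": [0, 0, -0.15], "yaw": 0}, {"grip": 0.69, "dp": [0, 0, -0.3], "yaw": 0}, {"grip": 0.69, "dp": [0, 0, -0.5], "yaw": 0}, {"grip": 0.69, "dp": [0, 0, -0.6], "yaw": 0}, {"grip": 0.69, "dp": [0, 0, -0.6], "yaw": 0}, {"grip": 0.69, "dp": [0.2, 0, -0.45], "yaw": 0}, {"grip": 0.69, "dp": [0.4, -0.1, -0.3], "yaw": 0}, {"grip": 0.69, "dp": [0.7, -0.2, 0], "yaw": 0}, {"grip": 0.69, "dp": [0.8, -0.3, 0], "yaw": 0}, {"grip": 0.69, "dp": [0.9, -0.3, 0], "yaw": 0}, {"grip": 0.69, "dp": [0.9, -0.3, 0], "yaw": 0}, {"grip": 0.69, "dp": [0.9, -0.3, 0], "yaw": 0}, {"grip": 0.69, "dp": [0.9, -0.3, 0], "yaw": 0}, {"grip": 0.69, "dp": [0.9, -0.3, 0], "yaw": 0}, {"grip": 0.69, "dp": [0.9, -0.3, 0], "yaw": 0}, {"grip": 0.69, "dp": [0.9, -0.3, 0], "yaw": 0}, {"grip": 0.69, "dp": [0.9, -0.3, 0], "yaw": 0}, {"grip": 0.69, "dp": [0.9, -0.3, 0], "yaw": 0}, {"grip": 0.69, "dp": [0.8, -0.2, 0], "yaw": 0}, {"grip": 0.69, "dp": [0.5, 0, 0], "yaw": 0}]}}

```text
t: 17.25
eef_pos: [0.4266, 0.0172, 0.271]
eef_rot: [[-0.001, 1.0, -0.001], [1.0, 0.001, 0.001], [0.001, -0.001, -1.0]]
contact_force: [0.3, 0.5, -1.3]
finger_gap: 0.059
grasp_force: 6.6
```

Emit:
{"fn": "send_rows", "kwargs": {"commands": [{"grip": 0.69, "dp": [0.3, 0, 0], "yaw": -0.02}, {"grip": 0.69, "dp": [0, 0, 0], "yaw": -0.038}, {"grip": 0.69, "dp": [0, 0, 0], "yaw": -0.04}, {"grip": 0.69, "dp": [0, 0, 0], "yaw": -0.04}, {"grip": 0.69, "dp": [0, 0, 0], "yaw": -0.04}, {"grip": 0.69, "dp": [0, 0, 0], "yaw": -0.04}, {"grip": 0.69, "dp": [0, 0, 0], "yaw": -0.04}, {"grip": 0.69, "dp": [0, 0, 0], "yaw": -0.04}, {"grip": 0.69, "dp": [0, 0, 0], "yaw": -0.04}, {"grip": 0.69, "dp": [0, 0, 0], "yaw": -0.04}, {"grip": 0.69, "dp": [0, 0, 0], "yaw": -0.022}, {"grip": 0.69, "dp": [0, 0, 0], "yaw": 0}]}}

```text
t: 18.45
eef_pos: [0.4282, 0.0232, 0.2711]
eef_rot: [[-0.951, 0.31, 0.0], [0.31, 0.951, -0.0], [-0.0, 0.0, -1.0]]
contact_force: [-0.4, -0.5, -0.9]
finger_gap: 0.0586
grasp_force: 6.6
```

```bash
python3 -c "
from h import *
s=st();red('8');pitch('8',(.951,-.309));to([.442,.2406,.203])"
```

```text
t 18.45 p [0.4282 0.0232 0.2711] xaz 162.0 tilt 0.02 F [-0.4 -0.5 -0.9] gap 0.0586 gf 6.6
top [465 101  21  19 244] [476.5 111.7]
top [453 143  17  20 157] [460.8 152.4]
top [159 151   8  10  17] [163.7 155.5]
scene [363 118  17   8  66] [371.3 120.4]
scene [366 127  11   6  53] [371.2 129.7]
scene [379 128  13  11  90] [385.5 133.8]
scene [422 177  16  15  45] [429.5 184.2]
scene [132 190  27  17 305] [145.3 198. ]
scene [314 209  13  18  81] [318.6 217.6]
scene [305 214   4  12  26] [306.7 219.1]
-10 1 [[318.0, 218.0], [310.0, 204.0]] [[265.0, 275.0], [276.0, 247.0]]
-10 -1 [[346.0, 215.0], [330.0, 202.0]] [[291.0, 283.0], [296.0, 253.0]]
0 1 [[318.0, 221.0], [310.0, 202.0]] [[265.0, 276.0], [277.0, 246.0]]
0 -1 [[345.0, 218.0], [330.0, 200.0]] [[290.0, 283.0], [296.0, 253.0]]
10 1 [[318.0, 224.0], [310.0, 200.0]] [[265.0, 275.0], [277.0, 247.0]]
10 -1 [[345.0, 220.0], [331.0, 198.0]] [[290.0, 283.0], [297.0, 253.0]]
20 1 [[317.0, 226.0], [310.0, 199.0]] [[265.0, 274.0], [277.0, 247.0]]
20 -1 [[344.0, 223.0], [331.0, 196.0]] [[290.0, 282.0], [297.0, 253.0]]
30 1 [[316.0, 228.0], [311.0, 198.0]] [[266.0, 273.0], [276.0, 248.0]]
30 -1 [[343.0, 224.0], [332.0, 195.0]] [[290.0, 280.0], [296.0, 254.0]]
units [2.18 8.44 2.72]
```

```bash
python3 -c "
from h import *
s=sense();P=s['eef_pos']-[0,0,.157];u=np.array([.951,-.309,0])
a=load('scene8');b=load('top8')
t=np.radians(18);J=P+.105*(np.cos(t)*u+[0,0,np.sin(t)]);V=P+.06*(np.cos(t)*u+[0,0,np.sin(t)])
print(proj(a,[P,V,J]),proj(b,[P,V,J]))
ca=proj(a,V).ravel().astype(int);cb=proj(b,V).ravel().astype(int);print(ca,cb)
f=lambda im,c:cv2.resize(im[c[1]-45:c[1]+45,c[0]-30:c[0]+30],(400,600),interpolation=2)
cv2.imwrite('pics/v8.png',np.hstack([f(a['img'],ca),f(b['img'],cb)]))"
```

```text
[[324.47564029 207.76041085]
 [316.53778272 187.00342637]
 [311.02753411 172.56993058]] [[283.06603598 261.2697706 ]
 [290.58817712 237.09290713]
 [296.33226128 218.59439737]]
[316 187] [290 237]
```

View pics/v8.png

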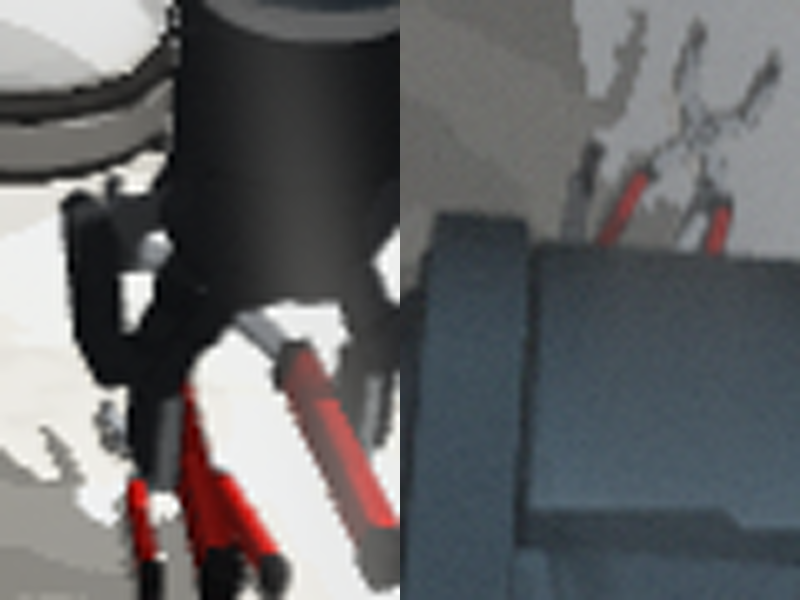

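```bash
python3 -c "
from h import *
from scipy.optimize import least_squares
s=sense();P=s['eef_pos'];u=np.array([.951,-.309,0]);w=np.array([.309,.951,0]);Z=np.array([0,0,1.])
a=load('scene8');b=load('top8')
def pts(p,ax,off):
  t=p;h=np.cos(t)*u+np.sin(t)*Z;g=P-off*Z+ax*u
  return g+.030*h-.022*w, g-.055*h-.0305*w, g-.055*h+.0305*w, g+.111*h+.0185*w
obs=[(a,(329.8,194.8)),(a,(341.8,225.)),(a,(318.5,225.5)),(b,(289.2,213.6))]
def res(q):
  o=[]
  for (c,uv),X in zip(obs,pts(q[0]/20,q[1]/1000,.157+q[2]/1000)): o+=list(proj(c,X)[0]-uv)
  return o+[q[1]/4,q[2]/4]
r=least_squares(res,[6,0,0]);print('pitch',np.degrees(r.x[0]/20),'ax',r.x[1],'off',r.x[2],np.array(r.fun).round(1))
for p in(0,10,20,30): print(p,np.array(res([np.radians(p)*20,0,0]))[:8].round(1))
"
```

```text
pitch 18.32292675615516 ax 3.7513257197261454 off -3.2400762410385684 [-0.4 -0.8  3.8 -0.4 -0.5  2.5  0.6 -1.6  0.9 -0.8]
0 [-0.7  4.4  5.9 -4.   1.1 -1.1 -0.2 -0.5]
10 [-0.4  2.6  5.2 -0.6  0.6  2.4  0.1 -0.7]
20 [ 0.1  1.   4.2  2.3 -0.2  5.3 -0.   0.5]
30 [ 0.7 -0.2  2.9  4.4 -1.2  7.4 -0.6  3.1]
```

Emit:
{"fn": "send_rows", "kwargs": {"commands": [{"grip": 0.69, "dp": [0, 0, 0.3], "yaw": 0}, {"grip": 0.69, "dp": [0, 0.2, 0.6], "yaw": 0}, {"grip": 0.69, "dp": [0, 0.4, 0.7], "yaw": 0}, {"grip": 0.69, "dp": [0, 0.6, 0.6], "yaw": 0}, {"grip": 0.69, "dp": [0.1, 0.7, 0.4], "yaw": 0}, {"grip": 0.69, "dp": [0.3, 0.8, 0], "yaw": 0}, {"grip": 0.69, "dp": [0.3, 0.8, 0], "yaw": 0}, {"grip": 0.69, "dp": [0.3, 0.8, 0], "yaw": 0}, {"grip": 0.69, "dp": [0.3, 0.8, 0], "yaw": 0}, {"grip": 0.69, "dp": [0.3, 0.8, 0], "yaw": 0}, {"grip": 0.69, "dp": [0.3, 0.8, 0], "yaw": 0}, {"grip": 0.69, "dp": [0.2, 0.8, 0], "yaw": 0}, {"grip": 0.69, "dp": [0.1, 0.8, 0], "yaw": 0}, {"grip": 0.69, "dp": [0, 0.6, 0], "yaw": 0}, {"grip": 0.69, "dp": [0, 0.3, 0], "yaw": 0}, {"grip": 0.69, "dp": [0, 0, 0], "yaw": 0}]}}

```text
t: 20.15
eef_pos: [0.4476, 0.2593, 0.2058]
eef_rot: [[-0.951, 0.309, 0.001], [0.309, 0.951, 0.0], [-0.001, 0.0, -1.0]]
contact_force: [0.3, 0.1, -2.8]
finger_gap: 0.0588
grasp_force: 6.6
```

```bash
python3 -c "
from h import *
np.set_printoptions(precision=3,suppress=True)
s=st();to([.441,.2407,.206])
b=snap('top','t9');a=snap('scene','s9');b0=load('t0')
P=s['eef_pos'];u=np.array([.951,-.309,0]);w=np.array([.309,.951,0]);Z=np.array([0,0,1.])
t=np.radians(17);h=np.cos(t)*u+np.sin(t)*Z;g=P-.157*Z
for sg in(1,-1):
  Q=[g+.06*h,g+.105*h+sg*.019*w,g+.113*h+sg*.0185*w]; print(sg,proj(b,Q),proj(a,Q))
d=np.abs(b['img'].astype(int)-b0['img']).sum(2)
q=proj(b,g+.105*h).ravel().astype(int);x0,y0=q[0]-16,q[1]-14
print(x0,y0);g8=b['img'][y0:y0+32,x0:x0+34].mean(2).astype(int)
for r in g8: print(' '.join('%3d'%v for v in r))
"
```

```text
t 20.15 p [0.448 0.259 0.206] xaz 162.0 tilt 0.03 F [ 0.3  0.1 -2.8] gap 0.0588 gf 6.6
units [ 0.02 -0.79 -0.01]
1 [[192.726 231.921]
 [190.04  212.437]
 [191.056 209.413]] [[219.237 237.499]
 [207.936 221.695]
 [207.765 218.777]]
-1 [[192.726 231.921]
 [204.714 216.989]
 [205.363 213.842]] [[219.237 237.499]
 [225.206 219.661]
 [224.483 216.834]]
181 200
 97  95  93  96  95  85  83  80  81 115 122 122 123 124 122 120 111 101 100  99  97  97  97  93  84  85  93  93 111 114 113 115 113 115
 88  88  90  88  87  82  78  78  78  96 115 121 119 116 119 119 103  97  95  91  90  89  83  86  93  93  97  91 110 113 118 118 115 114
 84  80  83  78  79  77  74  72  74  73 107 115 113 111 108 106  96  89  85  87  85  87  87  92  91  95  93 102 111 112 117 115 114 117
 74  74  71  72  72  68  65  69  65  65  89  92  89  91  88  91  99  86  87  90  92  93  89  92  92  93  95 108 116 118 114 116 112 116
 67  67  69  71  69  76  73  82  79  78  85  78  83  82  80  91  94  93  89  94  93  93  93  93  91  92 102 110 115 117 117 114 116 116
 89  90  91  93  92  96  96  97 100  94  87  88  90  90  92  9
[... 2909 characters left out ...]
 117 114 114 114 116
 89  92  88  95 108  96  85  88  88  81  93 107  99  90  90  89  97  97  82  79  84  72  89 108 113 113 118 118 115 115 115 113 114 114
 88  96 101 106 109 102  95  89  88  88  79  79  83  77  85  85  87  88  79  81  84  73  98 112 115 116 114 114 116 116 113 117 115 116
 90 103 110 108 109 109 100  89  89  86  82  82  80  70  81  92  89  88  80  79  80  95 108 115 115 112 114 112 115 115 116 115 116 117
 90 104 110 112 110 108 104  93  88  89  82  85  85  79  80  85  90  86  82  94 100 112 112 113 114 116 115 114 114 115 115 117 112 115
 86 104 112 110 112 110 108  93  82  73  65  70  78  83  78  78  85  98 102 109 112 115 115 115 116 115 115 116 115 116 115 116 115 114
```

Emit:
{"fn": "send_rows", "kwargs": {"commands": [{"grip": 0.69, "dp": [0, -0.2, 0], "yaw": 0}, {"grip": 0.69, "dp": [0, -0.4, 0], "yaw": 0}, {"grip": 0.69, "dp": [0, -0.26, 0], "yaw": 0}, {"grip": 0.69, "dp": [-0.14, 0, -0.045], "yaw": 0}, {"grip": 0.69, "dp": [-0.28, 0, -0.085], "yaw": 0}, {"grip": 0.69, "dp": [-0.28, 0, -0.085], "yaw": 0}, {"grip": 0.69, "dp": [-0.28, 0, -0.085], "yaw": 0}, {"grip": 0.69, "dp": [-0.28, 0, -0.085], "yaw": 0}, {"grip": 0.69, "dp": [-0.14, 0, -0.04], "yaw": 0}, {"grip": 0.69, "dp": [0, 0, 0], "yaw": 0}]}}

```text
t: 21.25
eef_pos: [0.4746, 0.2275, 0.2168]
eef_rot: [[-0.951, 0.31, 0.001], [0.31, 0.951, 0.0], [-0.001, 0.001, -1.0]]
contact_force: [1.0, -0.0, -1.2]
finger_gap: 0.0589
grasp_force: 6.6
```

```bash
python3 -c "
from h import *
np.set_printoptions(precision=3,suppress=True)
s=st();to([.4955,.221,.2228])
b=snap('top','t10');a=snap('scene','s10')
P=s['eef_pos'];u=np.array([.951,-.309,0]);w=np.array([.309,.951,0]);Z=np.array([0,0,1.])
t=np.radians(17);h=np.cos(t)*u+np.sin(t)*Z;g=P-.157*Z
for sg in(1,-1):
  Q=[g+.06*h,g+.113*h+sg*.0185*w]; print(sg,proj(b,Q))
x0,y0=196,192;g8=b['img'][y0:y0+24,x0:x0+32].mean(2).astype(int)
for r in g8: print(' '.join('%3d'%v for v in r))
"
```

```text
t 21.25 p [0.475 0.228 0.217] xaz 161.9 tilt 0.06 F [ 1.  -0.  -1.2] gap 0.0589 gf 6.6
units [-0.88  0.01 -0.24]
1 [[205.033 220.367]
 [203.445 197.607]]
-1 [[205.033 220.367]
 [217.897 202.035]]
113 114 113 113 111  89  82  71  65  67  67  64  64  61  58  57  55  63  53  41  68  96 103 110 109 108 112 106 105 104 105 105
115 116 113 101  89  78  74  64  64  65  65  66  60  56  60  52  52  52  44  59  97 112 111 116 117 115 117 112 105 104 102 106
102  99  98  79  77  68  68  69  66  65  67  64  63  60  61  63  62  63  56  77 111 116 117 117 116 115 113 117 110 113 111 106
 80  74  71  70  73  72  74  74  71  65  61  67  63  55  63  71  74  76  65  74  98 114 117 115 116 117 114 116 113 114 115 111
 76  73  73  73  75  74  74  75  75  65  64  61  58  61  82  83  75  80  72  68  76 107 113 113 115 114 116 115 115 115 114 116
 78  73  73  74  72  74  75  71  75  65  63  61  64  77  91  91 102  93  81  78  92 108 113 114 115 115 113 116 116 115 114 114
 79  73  74  72  72  72  71  71  72  65  60  59  67  89 102 104 111 107 101  98 112 114 116 114 114 114 115 114 115 112 116 113
 80  75 
[... 1467 characters left out ...]
 115  91  78  83  68 100 113 115 114 114 115 115 114 115 115
 90  87  85  86  81  78  88  94 108 111 112 112 115 116 113 116 114 111  93  86  79  85 109 118 112 115 114 114 117 112 119 115
 99  94  88  88  91  82  86  98 110 112 113 115 114 112 116 114 116 101  87  89  77 100 115 117 116 117 115 115 117 116 115 116
112 105  93  86  90  86  87 109 109 112 112 111 115 112 114 112 108  89  81  84  78 106 115 114 116 117 116 114 114 115 116 115
115 114  97  88  89  89  87  98 110 103 100 112 115 113 115 108  89  88  83  77  88 108 116 115 113 117 115 112 115 114 116 114
112 114 103  92  86  90  86  80  97  94  94 101 111 104 102  97  81  81  84  72 101 114 116 113 114 114 115 118 117 117 114 116
```

Emit:
{"fn": "send_rows", "kwargs": {"commands": [{"grip": 0.69, "dp": [-0.1, 0, -0.03], "yaw": 0}, {"grip": 0.69, "dp": [-0.16, 0, -0.05], "yaw": 0}, {"grip": 0.69, "dp": [-0.16, 0, -0.05], "yaw": 0}, {"grip": 0.69, "dp": [-0.16, 0, -0.05], "yaw": 0}, {"grip": 0.69, "dp": [-0.16, 0, -0.04], "yaw": 0}, {"grip": 0.69, "dp": [-0.14, 0, -0.04], "yaw": 0}, {"grip": 0.69, "dp": [0, 0, 0], "yaw": 0}, {"grip": 0.69, "dp": [0, 0, 0], "yaw": 0}]}}

```text
t: 22.15
eef_pos: [0.4947, 0.2206, 0.223]
eef_rot: [[-0.951, 0.31, -0.0], [0.31, 0.951, 0.0], [0.0, 0.0, -1.0]]
contact_force: [0.2, 0.1, -2.1]
finger_gap: 0.0589
grasp_force: 6.6
```

```bash
python3 -c "
from h import *
s=st();to([.4955,.221,.2228]);red('11')
b=load('top11')
x0,y0=200,184;g8=b['img'][y0:y0+22,x0:x0+30].mean(2).astype(int)
for r in g8: print(' '.join('%3d'%v for v in r))
"
```

```text
t 22.15 p [0.4947 0.2206 0.223 ] xaz 162.0 tilt 0.01 F [ 0.2  0.1 -2.1] gap 0.0589 gf 6.6
units [-0.03  0.02  0.01]
top [465 102  21  19 245] [476.6 111.8]
top [451 136   8   5  15] [453.9 138.5]
top [453 143  12  20  84] [457.6 153.8]
top [156 147  11  15  31] [162.9 155.5]
top [458 146  12   8  30] [464.9 148.4]
top [205 247   5  10  30] [207.2 252.1]
scene [363 118  17   8  65] [371.4 120.4]
scene [366 127  11   6  53] [371.2 129.7]
scene [379 128  13  11  89] [385.5 133.9]
scene [427 177  11   8  26] [432.5 181. ]
scene [422 185  10   9  25] [425.7 188.4]
scene [132 190  27  17 301] [145.3 198.1]
scene [319 213   8  14  31] [322.  219.6]
scene [305 214   4  12  28] [306.5 219.3]
scene [237 223   4   6  20] [238.4 225.4]
scene [216 226   4   8  24] [217.8 229.2]
scene [217 238   4  16  42] [218.4 246. ]
scene [241 242   6   9  38] [243.8 246. ]
111 112 109 108 113  84  55  46  65  73  78  75  72  65  49  40  40  44  40  56  52  67  86  87  93 105 101 103 103 104
103 104 103 104  98  61  42  64  79  78  74  74  80  86  71  49  44  42  41  56  57  75  81  83  90  95  95  95  98  99

[... 1699 characters left out ...]
  73  81  91  94 111 114 114 116 117 115 117 108  71  62  80  75  98 112 115 115 119 117 117 114 115
 60  63  62  55  71  91  93  92  91 110 116 114 112 115 116 117 111  85  77  80  84 110 114 115 112 115 114 114 117 115
 66  66  68  57  82  92  94  95 100 113 115 115 114 115 114 115  99  89  83  78 100 111 113 115 115 114 116 115 117 115
 78  76  75  69  82  93  94  92 109 115 114 115 115 115 114 104  90  84  83  69 108 117 115 115 114 115 115 119 117 115
 83  76  83  83  79  91  94 103 113 113 115 117 116 113 112  92  82  85  81  83 110 114 116 115 114 116 114 114 117 117
 87  76  85  91  84  87  99 114 116 116 117 117 117 114 105  86  83  84  74 100 114 116 114 119 116 115 115 116 114 117
```

Emit:
{"fn": "send_rows", "kwargs": {"commands": [{"grip": 0.67, "dp": [0.013, 0, 0.004], "yaw": 0}, {"grip": 0.65, "dp": [0.013, 0, 0.004], "yaw": 0}, {"grip": 0.63, "dp": [0.013, 0, 0.004], "yaw": 0}, {"grip": 0.61, "dp": [0.013, 0, 0.004], "yaw": 0}, {"grip": 0.59, "dp": [0.013, 0, 0.004], "yaw": 0}, {"grip": 0.57, "dp": [0.013, 0, 0.004], "yaw": 0}, {"grip": 0.56, "dp": [0.007, 0, 0.002], "yaw": 0}, {"grip": 0.56, "dp": [0, 0, 0], "yaw": 0}, {"grip": 0.56, "dp": [0, 0, 0], "yaw": 0}], "grip_force": 26}}

```text
t: 23.15
eef_pos: [0.4925, 0.2215, 0.2224]
eef_rot: [[-0.951, 0.309, -0.0], [0.309, 0.951, 0.0], [0.001, 0.0, -1.0]]
contact_force: [-1.6, 3.1, -1.5]
finger_gap: 0.0482
grasp_force: 10.8
```

```bash
python3 -c "
from h import *
s=st();red('12')
b=load('top12')
x0,y0=200,190;g8=b['img'][y0:y0+14,x0:x0+24].mean(2).astype(int)
for r in g8: print(' '.join('%3d'%v for v in r))
"
```

```text
t 23.15 p [0.4925 0.2215 0.2224] xaz 162.0 tilt 0.04 F [-1.6  3.1 -1.5] gap 0.0482 gf 10.8
top [465 102  21  19 245] [476.5 111.8]
top [451 136   8   5  14] [454.2 138.3]
top [453 143  17  20 124] [460.3 151.8]
top [161 151   6   9  19] [164.2 155.3]
top [202 248   4   9  22] [203.9 252.6]
scene [363 118  17   8  65] [371.4 120.4]
scene [366 127  11   6  53] [371.2 129.7]
scene [379 128  13  11  89] [385.4 133.8]
scene [422 177  16  17  54] [428.9 185.1]
scene [132 190  27  17 306] [145.2 198. ]
scene [319 213   8  14  31] [322.  219.6]
scene [305 214   4  12  28] [306.5 219.3]
scene [235 225   5   7  22] [236.7 227.4]
scene [218 227   5  11  28] [220.1 231.6]
scene [220 241   6  15  51] [222.1 248.5]
scene [238 242   6  11  43] [240.3 247.7]
 95  87  81  83  75  66  65  66  61  62  62  60  60  58  77  57  43  40  71  91  94  96  94  98
111  89  83  78  68  64  63  66  64  59  60  59  57  60  66  49  43  61  91 101 108 106 105 106
105  89  84  70  64  68  64  64  65  63  58  60  52  63  52  42  64  95 102 110 109 113 110 107
 86  77  74  66  64  66  66  62  61  62  54  55  48  51  41
[... 296 characters left out ...]
  48  51  73 108 116 116 117
 73  70  71  71  68  67  61  59  59  80  91  91 103 104  87  82  61  52  48  87 110 119 114 113
 71  70  73  69  71  63  59  60  67  90 101 105 112 108  98  87  64  58  65  81 110 115 116 115
 72  70  71  66  68  63  62  76  85 101 113 115 114 116 110  84  64  66  80  71 108 113 114 114
 67  63  64  65  65  71  81  92  92 113 111 115 115 116 116  88  73  79  76  83 107 114 116 115
 62  61  61  57  60  84  91  94  93 107 117 117 116 116 115  95  84  86  72  98 114 114 115 115
 66  64  68  63  66  87  92  93 103 114 116 115 114 115 114  94  84  85  69 108 113 113 113 113
 74  76  75  71  74  87  92  92 111 116 117 115 114 114 111  92  86  83  82 109 113 115 114 114
```

Emit:
{"fn": "send_rows", "kwargs": {"commands": [{"grip": 0.56, "dp": [0, 0.05, 0], "yaw": 0}, {"grip": 0.55, "dp": [0.007, 0.03, 0.002], "yaw": 0}, {"grip": 0.54, "dp": [0.007, 0, 0.002], "yaw": 0}, {"grip": 0.53, "dp": [0.007, 0, 0.002], "yaw": 0}, {"grip": 0.52, "dp": [0.007, 0, 0.002], "yaw": 0}, {"grip": 0.52, "dp": [0, 0, 0], "yaw": 0}]}}

```text
t: 23.85
eef_pos: [0.4923, 0.2232, 0.2221]
eef_rot: [[-0.951, 0.31, -0.001], [0.31, 0.951, -0.0], [0.0, -0.001, -1.0]]
contact_force: [-2.1, -0.3, -1.9]
finger_gap: 0.0448
grasp_force: 16.3
```

Emit:
{"fn": "send_rows", "kwargs": {"commands": [{"grip": 0.51, "dp": [0.007, 0, 0.002], "yaw": 0}, {"grip": 0.5, "dp": [0.007, 0, 0.002], "yaw": 0}, {"grip": 0.5, "dp": [0, 0, 0], "yaw": 0}]}}

```text
t: 24.15
eef_pos: [0.4921, 0.2236, 0.2221]
eef_rot: [[-0.951, 0.309, -0.0], [0.309, 0.951, 0.0], [0.0, 0.0, -1.0]]
contact_force: [-0.8, -0.3, -2.1]
finger_gap: 0.0432
grasp_force: 16.3
```

Emit:
{"fn": "send_rows", "kwargs": {"commands": [{"grip": 0.49, "dp": [0.007, 0, 0.002], "yaw": 0}, {"grip": 0.48, "dp": [0.007, 0, 0.002], "yaw": 0}, {"grip": 0.48, "dp": [0, 0, 0], "yaw": 0}]}}

```text
t: 24.45
eef_pos: [0.4917, 0.2239, 0.222]
eef_rot: [[-0.951, 0.309, -0.0], [0.309, 0.951, 0.001], [0.001, 0.0, -1.0]]
contact_force: [-2.8, 0.8, -2.7]
finger_gap: 0.0414
grasp_force: 18.8
```

Emit:
{"fn": "send_rows", "kwargs": {"commands": [{"grip": 0.47, "dp": [0.007, 0, 0.002], "yaw": 0}, {"grip": 0.47, "dp": [0, 0, 0], "yaw": 0}]}}

```text
t: 24.65
eef_pos: [0.4916, 0.2239, 0.2219]
eef_rot: [[-0.951, 0.309, -0.0], [0.309, 0.951, 0.001], [0.001, 0.0, -1.0]]
contact_force: [-3.7, 1.9, -2.4]
finger_gap: 0.0401
grasp_force: 20.0
```

Emit:
{"fn": "send_rows", "kwargs": {"commands": [{"grip": 0.46, "dp": [0.007, 0, 0.002], "yaw": 0}, {"grip": 0.46, "dp": [0, 0, 0], "yaw": 0}]}}

```text
t: 24.85
eef_pos: [0.4914, 0.224, 0.2218]
eef_rot: [[-0.951, 0.309, -0.0], [0.309, 0.951, 0.001], [0.001, 0.0, -1.0]]
contact_force: [-4.6, 3.7, -2.7]
finger_gap: 0.0397
grasp_force: 19.3
```

Emit:
{"fn": "send_rows", "kwargs": {"commands": [{"grip": 0.45, "dp": [0.03, 0, 0.008], "yaw": 0}, {"grip": 0.45, "dp": [0, 0, 0], "yaw": 0}]}}

```text
t: 25.05
eef_pos: [0.4909, 0.2242, 0.2218]
eef_rot: [[-0.951, 0.309, 0.0], [0.309, 0.951, 0.001], [-0.0, 0.001, -1.0]]
contact_force: [-3.1, 2.7, -2.5]
finger_gap: 0.0391
grasp_force: 16.2
```

Emit:
{"fn": "send_rows", "kwargs": {"commands": [{"grip": 0.44, "dp": [0.02, 0, 0.005], "yaw": 0}, {"grip": 0.44, "dp": [0, 0, 0], "yaw": 0}]}}

```text
t: 25.25
eef_pos: [0.4906, 0.2243, 0.2218]
eef_rot: [[-0.951, 0.31, 0.001], [0.31, 0.951, 0.0], [-0.001, 0.0, -1.0]]
contact_force: [-2.6, 2.5, -3.6]
finger_gap: 0.0381
grasp_force: 18.2
```

Emit:
{"fn": "send_rows", "kwargs": {"commands": [{"grip": 0.435, "dp": [0.005, 0, 0], "yaw": 0}, {"grip": 0.435, "dp": [0, 0, 0], "yaw": 0}, {"grip": 0.435, "dp": [0, 0, 0], "yaw": 0}]}}

```text
t: 25.55
eef_pos: [0.4905, 0.2243, 0.2217]
eef_rot: [[-0.951, 0.31, 0.001], [0.31, 0.951, 0.0], [-0.0, 0.0, -1.0]]
contact_force: [-2.2, 2.6, -2.1]
finger_gap: 0.0374
grasp_force: 18.8
```

Emit:
{"fn": "send_rows", "kwargs": {"commands": [{"grip": 0.43, "dp": [0.005, 0, 0], "yaw": 0}, {"grip": 0.43, "dp": [0, 0, 0], "yaw": 0}]}}

```text
t: 25.75
eef_pos: [0.4903, 0.2243, 0.2217]
eef_rot: [[-0.951, 0.31, 0.0], [0.31, 0.951, 0.0], [-0.0, 0.0, -1.0]]
contact_force: [-1.9, 2.4, -2.1]
finger_gap: 0.0371
grasp_force: 19.0
```

Emit:
{"fn": "send_rows", "kwargs": {"commands": [{"grip": 0.425, "dp": [0.004, 0, 0.001], "yaw": 0}, {"grip": 0.425, "dp": [0, 0, 0], "yaw": 0}]}}

```text
t: 25.95
eef_pos: [0.4902, 0.2243, 0.2216]
eef_rot: [[-0.951, 0.31, 0.0], [0.31, 0.951, 0.0], [-0.0, 0.0, -1.0]]
contact_force: [-2.1, 2.7, -2.2]
finger_gap: 0.0367
grasp_force: 19.1
```

Emit:
{"fn": "send_rows", "kwargs": {"commands": [{"grip": 0.42, "dp": [0.004, 0, 0.001], "yaw": 0}, {"grip": 0.42, "dp": [0, 0, 0], "yaw": 0}]}}

```text
t: 26.15
eef_pos: [0.4901, 0.2243, 0.2216]
eef_rot: [[-0.951, 0.31, 0.0], [0.31, 0.951, 0.0], [-0.0, 0.0, -1.0]]
contact_force: [-1.1, 2.2, -2.7]
finger_gap: 0.0362
grasp_force: 19.6
```

Emit:
{"fn": "send_rows", "kwargs": {"commands": [{"grip": 0.415, "dp": [0.004, 0, 0.001], "yaw": 0}, {"grip": 0.415, "dp": [0, 0, 0], "yaw": 0}]}}

```text
t: 26.35
eef_pos: [0.49, 0.2243, 0.2216]
eef_rot: [[-0.951, 0.31, 0.0], [0.31, 0.951, 0.0], [-0.0, 0.0, -1.0]]
contact_force: [-1.5, 3.7, -1.9]
finger_gap: 0.0358
grasp_force: 21.0
```

Emit:
{"fn": "send_rows", "kwargs": {"commands": [{"grip": 0.41, "dp": [0.004, 0, 0.001], "yaw": 0}, {"grip": 0.41, "dp": [0, 0, 0], "yaw": 0}]}}

```text
t: 26.55
eef_pos: [0.4899, 0.2244, 0.2216]
eef_rot: [[-0.951, 0.31, 0.0], [0.31, 0.951, 0.0], [-0.0, 0.0, -1.0]]
contact_force: [-1.4, 1.9, -2.3]
finger_gap: 0.0355
grasp_force: 22.4
```

Emit:
{"fn": "send_rows", "kwargs": {"commands": [{"grip": 0.405, "dp": [0.004, 0, 0.001], "yaw": 0}, {"grip": 0.405, "dp": [0, 0, 0], "yaw": 0}]}}

```text
t: 26.75
eef_pos: [0.4898, 0.2244, 0.2216]
eef_rot: [[-0.951, 0.31, 0.0], [0.31, 0.951, -0.0], [-0.0, 0.0, -1.0]]
contact_force: [-1.8, 1.9, -1.6]
finger_gap: 0.0358
grasp_force: 23.8
```

Emit:
{"fn": "send_rows", "kwargs": {"commands": [{"grip": 0.42, "dp": [-0.004, 0, 0], "yaw": 0}, {"grip": 0.44, "dp": [-0.01, 0, 0], "yaw": 0}, {"grip": 0.46, "dp": [-0.01, 0, 0], "yaw": 0}, {"grip": 0.48, "dp": [-0.01, 0, 0], "yaw": 0}, {"grip": 0.48, "dp": [0, 0, 0], "yaw": 0}]}}

```text
t: 27.25
eef_pos: [0.4907, 0.2239, 0.2216]
eef_rot: [[-0.951, 0.31, 0.001], [0.31, 0.951, -0.001], [-0.001, -0.0, -1.0]]
contact_force: [-0.5, -0.2, -0.6]
finger_gap: 0.0411
grasp_force: 11.4
```

```bash
python3 -c "
from h import *
s=st();red('13')
b=load('top13')
x0,y0=200,190;g8=b['img'][y0:y0+14,x0:x0+24].mean(2).astype(int)
for r in g8: print(' '.join('%3d'%v for v in r))
"
```

```text
t 27.25 p [0.4907 0.2239 0.2216] xaz 161.9 tilt 0.04 F [-0.5 -0.2 -0.6] gap 0.0411 gf 11.4
top [465 102  21  19 245] [476.5 111.8]
top [453 143  17  20 123] [459.8 152.1]
top [159 151   8  10  19] [163.8 155.8]
top [199 248   5   8  19] [200.7 251.9]
scene [363 118  17   8  65] [371.4 120.4]
scene [366 127  11   6  53] [371.2 129.7]
scene [379 128  13  11  90] [385.5 133.8]
scene [422 177  16  16  53] [429.1 184.8]
scene [132 190  27  17 305] [145.3 198. ]
scene [319 213   8  14  31] [322.  219.6]
scene [305 214   4  12  29] [306.4 219.3]
scene [233 226   4   7  22] [234.8 229.1]
scene [219 228   5  12  30] [220.9 233.4]
scene [221 241   7  16  51] [224.1 249.1]
scene [235 245   5  10  42] [236.8 249.9]
 94  86  84  83  71  63  66  63  64  62  62  62  58  57  74  54  43  45  69  89  94  94  95  94
110  89  86  77  72  64  65  65  57  62  61  57  56  62  67  46  44  59  88 104 104 108 106 105
107  87  82  71  64  64  67  65  59  61  62  58  53  64  49  40  48  82 101 110 111 109 109 107
 91  80  71  68  68  64  65  67  61  57  58  54  47  53  50  47  50  73 107 116 117 117 118 112
 72
[... 256 characters left out ...]
  67 109 115 115 116 116 115
 73  73  72  74  71  68  59  62  62  77  92  80  82  75  62  49  54  72 102 114 115 115 111 115
 71  74  71  72  72  67  57  62  71  91 102  99  96  93  69  66  73  70 100 115 115 114 112 113
 69  69  69  65  69  65  64  77  86 100 113 116 114  97  68  72  83  72 111 114 118 115 114 114
 67  62  65  63  61  73  82  91  95 113 115 115 114 110  82  79  83  75 108 114 112 114 113 113
 62  60  60  58  53  87  93  96 104 114 116 117 116 110  93  86  84  83 110 117 114 116 117 114
 72  67  67  61  63  86  93  94 112 115 116 117 116 102  90  84  77  92 114 115 113 113 113 113
 82  77  76  71  70  88  93  95 112 115 114 116 113  94  85  86  71 101 113 115 114 113 116 115
```

Emit:
{"fn": "send_rows", "kwargs": {"commands": [{"grip": 0.5, "dp": [-0.01, 0, 0], "yaw": 0}, {"grip": 0.52, "dp": [-0.01, 0, 0], "yaw": 0}, {"grip": 0.52, "dp": [0, 0, 0], "yaw": 0}]}}

```text
t: 27.65
eef_pos: [0.491, 0.2239, 0.2215]
eef_rot: [[-0.951, 0.31, 0.0], [0.31, 0.951, -0.0], [-0.0, -0.0, -1.0]]
contact_force: [-0.3, 0.3, -1.8]
finger_gap: 0.0442
grasp_force: 10.8
```

Emit:
{"fn": "send_rows", "kwargs": {"commands": [{"grip": 0.54, "dp": [-0.01, 0, 0], "yaw": 0}, {"grip": 0.56, "dp": [-0.01, 0, 0], "yaw": 0}, {"grip": 0.58, "dp": [-0.01, 0, 0], "yaw": 0}, {"grip": 0.6, "dp": [-0.01, 0, 0], "yaw": 0}, {"grip": 0.6, "dp": [0, 0, 0], "yaw": 0}]}}

```text
t: 28.15
eef_pos: [0.492, 0.2237, 0.2215]
eef_rot: [[-0.951, 0.31, 0.0], [0.31, 0.951, 0.0], [-0.0, 0.0, -1.0]]
contact_force: [-0.5, -0.0, -0.9]
finger_gap: 0.0513
grasp_force: 7.2
```

```bash
python3 -c "
from h import *
s=st();red('14')
b=load('top14')
x0,y0=200,190;g8=b['img'][y0:y0+14,x0:x0+24].mean(2).astype(int)
for r in g8: print(' '.join('%3d'%v for v in r))
"
```

```text
t 28.15 p [0.492  0.2237 0.2215] xaz 162.0 tilt 0.01 F [-0.5 -0.  -0.9] gap 0.0513 gf 7.2
top [465 101  21  19 243] [476.6 111.7]
top [451 136   8   5  16] [453.9 138.3]
top [459 143  11  14  40] [464.4 148. ]
top [453 144  14  19  77] [457.7 154.9]
top [161 148   7  12  20] [164.6 154.1]
top [202 247   5  11  26] [204.  252.7]
scene [363 118  17   8  65] [371.5 120.4]
scene [366 127  11   6  53] [371.2 129.7]
scene [379 128  13  11  89] [385.4 133.8]
scene [422 177  16  17  54] [429.1 185. ]
scene [132 190  27  17 306] [145.2 198. ]
scene [319 213   8  13  30] [322.  219.4]
scene [305 214   4  12  29] [306.4 219.3]
scene [235 225   5   7  24] [236.5 227.7]
scene [217 227   4  10  27] [218.5 231.6]
scene [218 240   5  17  53] [219.8 248.5]
scene [238 244   6  10  42] [240.7 248.6]
 92  84  84  75  62  67  66  65  61  62  62  62  59  58  73  60  44  47  71  91  93  95  92  98
112  93  85  66  60  62  63  66  61  58  57  62  58  63  68  51  44  63  89 104 106 106 107 108
109  89  81  66  69  66  65  62  60  59  59  58  53  62  49  41  70  94 104 111 110 114 108 108
 88  79  73  68  63 
[... 335 characters left out ...]
  52  46  88 112 117 118 114
 73  72  75  70  72  65  60  57  62  77  92  83  83  75  70  99  76  53  46  97 113 115 115 117
 69  70  69  73  69  65  60  63  68  87 103  98  96  93 101 102  73  49  56  93 114 116 112 114
 70  69  70  66  69  60  62  73  82 100 110 118 112 106 115  93  62  63  68  90 109 115 116 114
 65  67  65  65  67  71  80  91  90 110 113 115 113 115 107  78  66  79  74 101 113 116 117 115
 58  60  57  57  79  89  93  93 102 115 113 117 117 116 109  80  79  83  73 106 114 114 116 116
 59  64  59  64  86  90  94  92 110 115 115 115 116 116 109  93  87  80  86 111 113 113 114 116
 70  71  67  71  88  91  92  93 112 114 115 117 116 116 100  87  88  69 102 112 113 116 118 115
```

Emit:
{"fn": "send_rows", "kwargs": {"commands": [{"grip": 0.64, "dp": [-0.01, 0, 0], "yaw": 0}, {"grip": 0.66, "dp": [0, 0, 0], "yaw": 0}, {"grip": 0.67, "dp": [0.1, 0, 0.03], "yaw": 0}, {"grip": 0.67, "dp": [0.2, 0, 0.06], "yaw": 0}, {"grip": 0.67, "dp": [0.3, 0, 0.09], "yaw": 0}, {"grip": 0.67, "dp": [0.4, 0, 0.12], "yaw": 0}, {"grip": 0.67, "dp": [0.4, 0, 0.12], "yaw": 0}, {"grip": 0.67, "dp": [0.4, 0, 0.12], "yaw": 0}, {"grip": 0.67, "dp": [0.4, 0, 0.1], "yaw": 0}, {"grip": 0.67, "dp": [0.2, 0, 0], "yaw": 0}, {"grip": 0.67, "dp": [0, 0, 0], "yaw": 0}]}}

```text
t: 29.35
eef_pos: [0.4341, 0.2424, 0.2054]
eef_rot: [[-0.951, 0.309, -0.001], [0.309, 0.951, -0.0], [0.001, -0.0, -1.0]]
contact_force: [-0.2, -0.7, -1.9]
finger_gap: 0.0571
grasp_force: 6.8
```

```bash
python3 -c "
from h import *
s=st();red('15');to([.45,.10,.2])
b=load('top15')
x0,y0=200,190;g8=b['img'][y0:y0+12,x0:x0+22].mean(2).astype(int)
for r in g8: print(' '.join('%3d'%v for v in r))
"
```

```text
t 29.35 p [0.4341 0.2424 0.2054] xaz 162.0 tilt 0.05 F [-0.2 -0.7 -1.9] gap 0.0571 gf 6.8
top [465 101  21  20 249] [476.5 111.8]
top [451 136   8   5  14] [454.  138.4]
top [453 143  17  20 129] [460.4 152.6]
top [160 151   7  10  17] [163.8 155.4]
top [197 273   4   8  16] [198.5 276.6]
scene [363 118  17   8  65] [371.4 120.4]
scene [366 127  11   6  53] [371.2 129.7]
scene [380 128  12  11  88] [385.5 133.9]
scene [428 177  10   9  25] [432.7 180.9]
scene [422 185  11   8  23] [426.  188.3]
scene [132 190  27  17 300] [145.2 198. ]
scene [319 213   8  14  31] [322.  219.6]
scene [305 214   4  12  29] [306.4 219.3]
scene [240 248   5   7  24] [242.2 250.9]
scene [219 251   5   9  28] [221.3 255.6]
scene [244 260   7  20  55] [246.9 272. ]
scene [220 267   6  16  50] [221.9 275. ]
units [-2.32 -5.23  0.23]
 95  85  82  82  79  68  63  65  60  62  61  61  58  68 133  88  52  56 120 106  95  96
108  89  84  78  68  66  65  63  61  62  59  58  63  98 122  73  50  78 119 107 105 105
107  87  82  68  68  68  67  64  64  61  64  62  59 102  76  53  69  97 105 109 109 108
 89  79  78  71  64  67  66  67  62  59  59  61  55  67  61  83 101 112 108 113 115 116
 75  79  76  78  69  70  67  69  71  62  59  53  64  53  75 105 114 114 112 115 116 116
 84  83  84  89  83  72  73  72  72  64  64  61  79  56  69 107 117 112 115 115 116 112
 91  94  93  93  95  80  75  75  72  67  80  78  78  56  61 100 111 114 113 113 114 115
 96  97  98  99 102  85  74  74  75  82  89  80  82  77  71 101 111 112 114 113 114 115
100 101 101 101 104  85  72  72  78  87 104  96  95  92 101 111 112 111 113 111 113 114
101 100 102  99  99  83  71  80  85  99 111 114 110 102 112 114 114 115 113 114 113 113
 98  97  96  93  89  82  82  89  91 112 112 115 114 114 114 112 113 114 114 114 113 114
 91  90  87  82  86  92  91  93 103 112 116 113 114 113 110 116 116 110 112 114 113 114
```

Clip stays shut with the jaws withdrawn. Now I carry the pliers away and lay them flat.

Emit:
{"fn": "send_rows", "kwargs": {"commands": [{"grip": 0.67, "dp": [0, -0.3, 0], "yaw": 0}, {"grip": 0.67, "dp": [-0.1, -0.6, 0], "yaw": 0}, {"grip": 0.67, "dp": [-0.3, -0.7, 0], "yaw": 0}, {"grip": 0.67, "dp": [-0.4, -0.7, 0], "yaw": 0}, {"grip": 0.67, "dp": [-0.4, -0.7, 0], "yaw": 0}, {"grip": 0.67, "dp": [-0.4, -0.7, 0], "yaw": 0}, {"grip": 0.67, "dp": [-0.4, -0.7, 0], "yaw": 0}, {"grip": 0.67, "dp": [-0.3, -0.5, 0], "yaw": 0}, {"grip": 0.67, "dp": [0, -0.3, 0.1], "yaw": 0}, {"grip": 0.67, "dp": [0, 0, 0.3], "yaw": 0}, {"grip": 0.67, "dp": [0, 0, 0.3], "yaw": 0}, {"grip": 0.67, "dp": [0, 0, 0.3], "yaw": 0}, {"grip": 0.67, "dp": [0, 0, 0.2], "yaw": 0}, {"grip": 0.67, "dp": [0, 0, 0.15], "yaw": 0}, {"grip": 0.67, "dp": [0, 0, 0], "yaw": 0}]}}

```text
t: 30.95
eef_pos: [0.4494, 0.1011, 0.1713]
eef_rot: [[-0.951, 0.309, -0.001], [0.309, 0.951, 0.0], [0.001, -0.0, -1.0]]
contact_force: [1.3, 0.2, -1.9]
finger_gap: 0.0572
grasp_force: 6.9
```

```bash
python3 -c "
from h import *
s=st()"
```

```text
t 30.95 p [0.4494 0.1011 0.1713] xaz 162.0 tilt 0.03 F [ 1.3  0.2 -1.9] gap 0.0572 gf 6.9
```

Emit:
{"fn": "send_rows", "kwargs": {"commands": [{"grip": 0.72, "dp": [0, 0, 0], "yaw": 0}, {"grip": 0.8, "dp": [0, 0, 0], "yaw": 0}, {"grip": 1, "dp": [0, 0, 0], "yaw": 0}, {"grip": 1, "dp": [0, 0, 0], "yaw": 0}, {"grip": 1, "dp": [0, 0, 0], "yaw": 0}, {"grip": 1, "dp": [0, 0, -0.4], "yaw": 0}, {"grip": 1, "dp": [0, 0, -0.8], "yaw": 0}, {"grip": 1, "dp": [0, 0, -1], "yaw": 0}, {"grip": 1, "dp": [0, 0, -1], "yaw": 0}, {"grip": 1, "dp": [0, 0, -1], "yaw": 0}, {"grip": 1, "dp": [0, -1, 0], "yaw": 0}, {"grip": 1, "dp": [0, -1, 0], "yaw": 0}, {"grip": 1, "dp": [0, -1, 0], "yaw": 0}, {"grip": 1, "dp": [0, -1, 0], "yaw": 0}, {"grip": 1, "dp": [0, -1, 0], "yaw": 0}, {"grip": 1, "dp": [0, -1, 0], "yaw": 0}, {"grip": 1, "dp": [0, -1, 0], "yaw": 0}, {"grip": 1, "dp": [0, -1, 0], "yaw": 0}, {"grip": 1, "dp": [0, -1, 0], "yaw": 0}, {"grip": 1, "dp": [0, -1, 0], "yaw": 0}]}}

```text
t: 32.95
eef_pos: [0.3717, -0.1379, 0.2775]
eef_rot: [[-0.951, 0.31, 0.001], [0.31, 0.951, -0.0], [-0.001, -0.0, -1.0]]
contact_force: [-0.2, -0.4, -0.2]
finger_gap: 0.0852
grasp_force: 0.0
```

```bash
python3 -c "
from h import *
s=st();red('16')
a=load('scene16');b=load('top16')
u=np.array([.951,-.309,0]);w=np.array([.309,.951,0])
g=np.array([.449,.101,.011])
for sg in(1,-1):
  Q=[g-.043*u+sg*.031*w,g+.028*u+sg*.025*w,g+.113*u+sg*.019*w]; print(proj(a,Q).round(0).tolist(),proj(b,Q).round(0).tolist())
"
```

```text
t 32.95 p [ 0.3717 -0.1379  0.2775] xaz 162.0 tilt 0.05 F [-0.2 -0.4 -0.2] gap 0.0852 gf 0.0
top [465 101  21  19 244] [476.6 111.7]
top [453 143  18  20 151] [461. 152.]
top [233 241  13  27  88] [239.3 254.1]
top [256 247   8  29  87] [259.8 261. ]
scene [363 118  17   8  65] [371.4 120.4]
scene [366 127  11   6  53] [371.2 129.7]
scene [379 128  13  11  91] [385.5 133.8]
scene [132 190  27  17 307] [145.3 198. ]
scene [306 214   3  12  24] [306.9 219.6]
scene [319 214   8  13  30] [322.2 219.8]
scene [293 239  15  20  88] [300.  249.6]
scene [272 242   8  20  71] [275.6 251.2]
[[278.0, 265.0], [273.0, 244.0], [268.0, 222.0]] [[234.0, 266.0], [245.0, 240.0], [257.0, 209.0]]
[[306.0, 261.0], [294.0, 241.0], [282.0, 220.0]] [[257.0, 273.0], [263.0, 246.0], [271.0, 214.0]]
```

```bash
python3 -c "
from h import *
print(job_done())"
```

```text
the job is handed in; nothing more can be done
None
```

I squeezed the clip with the larger pliers until the force fell off, then on about 3 mm more at the handles until it rose at the stop, so past the click. The peak read 24 N (the bite limit is about 32 N); the lugs stayed together with the jaws withdrawn. The pliers now lie flat about 0.18 m from the filter, the jar has not moved, the cup and spoon were never approached, and I handed the job in at about 33 s; no verdict came back.

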